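# Empty the door shelf's catch tray into the gym tote

### The arm

A 7-joint arm with a two-finger parallel gripper is mounted at the origin on the work surface. World frame = base frame: x ahead of the robot, y to its left, z up, the work surface at z = 0. Lengths are in m, angles in rad, forces in N, time in s.
With the tool pointing down it reaches from about 0.4 to 0.85 m from the base axis. Payload 10.4 kg.
Tool frame: the origin (TCP) lies at the very end of the fingers, on their centre line; the grasp point (between the pads) lies 19 mm behind it (manip.grip_point_offset is the distance from the TCP to the grasp point, in m); z points along the fingers, y is the line along which they close (so a half turn about z gives the same grasp; the last joint's range is limited). The gripper opens to 85 mm and grips with 20 to 120 N. Pads are 22 mm wide; open, the fingers measure 114 mm over their backs; the gripper's body (76 mm by 85 mm) begins 54 mm behind the grasp point. The pads swing forward as they close: fully open they stand 13 mm farther back than shut.
Start: joints at [1.225, 0.332, -0.065, 1.46, 0.022, 1.35, -0.088], TCP at [0.198, -0.593, 0.231] pointing down, gripper open.
Joint ranges: [-2.6, 2.6], [-0.5, 2.12], [-1.47, 1.34], [0.16, 2.42], [-1.27, 4.41], [0.06, 2.06], [-2.6, 2.6]. Speed limits (rad/s): [2.22, 2.22, 2.79, 2.79, 3.14, 3.14, 3.14].

### API

Orientations are given as a unit quaternion [x, y, z, w].
In Python, from workcell import manip gives the robot as it stands. The module is installed in compiled form; this text tells all that it offers.
- The arm moves only by the tool step_arm, never from a script. Its argument "moves" is a list of rows, each a list of 7 numbers: the closure, from 0 (fully open) to 1 (shut), then the shift along the world's x, y, z in mm, then the turn, a rotation vector about the world's x, y, z in rad. In form: [[grip, tx, ty, tz, ax, ay, az], ...]. A call has 1 to 10 rows; each row is the pose to reach, as a shift and turn from the pose commanded when the call began; what a row does not reach only later rows make up. A row lasts 1/10 s, in which the tool goes at most 50 mm and 8.59 degrees, less where a joint would pass 70% of its speed; a pose out of reach is approached as far as the arm can. A call with a gripper value outside its range is refused whole. The fingers move at their own pace and stop on an object; "grip_force" is the grip in N (left out, the last holds). Time passes only in rows, so rows that repeat a pose let the fingers close. It gives the time, the measured TCP pose, the force, the opening and the grip force at its end, in the units of the state.
- manip.get_obs(): the state, without advancing time (a new reading comes with each control period).
- manip.camera(name): name is "scene" or "side" or "wrist"; returns a dict with "image" (400x640x3 uint8, blue, green, red), "K" (3x3 intrinsics, pixels), "rvec" (rotation vector, rad) and "tvec" (3), from world to camera coordinates, as OpenCV has them; the wrist camera has in their place "mount" (4x4, takes a point from camera to tool coordinates, whose origin is the TCP and whose axes are the flange's). Camera axes: x right, y down, z forward; pixel columns grow to the right and rows downward; lengths in m; the calibration is good to about 2 mm. A picture is of the moment at which its call begins: read the wrist's pose just before it. There is no depth.
- manip.hand_in(): hands the job in; it is judged then, once.
The state is a dict: "clock": time; "joint_pos": joint angles; "joint_velocities": joint speeds; "tau": joint torques, N m; "position": TCP position; "ee_rot": TCP orientation; "ft_force": force on the tool from outside, world axes, zero at the start; "torque": the same for the moment, N m; "grip_width": opening from 0.0 (shut) to 1.0 (fully open); "grasp_force": force on a finger pad.
Only numpy, scipy, OpenCV 4.12 (cv2) and the standard library are available. Lean on these libraries where they do the work, as an engineer would, in place of code of your own. Each camera call takes 0.05 s, during which the arm holds its last target. There are 200 camera calls.

### The job

Collect the three pieces of gym kit from the black shelf's sloping catch tray - the carabiner that lies on the carton, the carton and the grip trainer - and lay them gently in the grey tote. Each must lie flat on the tote's floor on its broad face, side by side with none on top of another. Leave the kettlebell and the glass tumbler on the shelf's deck as they stand.

Things in the scene. Friction and masses are not known exactly. Their poses are not given: they have to be found in the camera images.
- shelf: Fixed matte black steel shelf. Origin: on the table under the tray's middle; its front (-x) faces the robot within 0.15 rad. It stands left or right of the robot, the tote on the other side. An upper deck, 12 mm thick and 396 mm wide (y), overhangs the tray's rear from x = 55 to 240 mm, on 14 mm square posts at x 62 and 233, y -191 and 191 mm.
- deck_edge (a point): Middle of the deck's front lower edge (55 mm in x, 260 mm above the table). On the deck stands a fixed shut grey steel key box (70 x 150 x 170 mm tall, not used), centred 143 mm behind and 105 mm left (+y) of this point.
- tray: The shelf's fixed black catch tray, rising away from the robot at 24 degrees. Origin: mid floor, upper face, 85 mm above the table; x up the slope, y left, z square to the floor. Floor 250 (x) by 368 mm (y) inside, rims 4 mm thick and 23 mm high. The carton (carabiner on it) lies in one half (y about +-90 mm), the trainer in the other, long axes within 0.6 rad of the tray's x. Friction holds them.
- carton: Closed brown cardboard carton with a paper band, 110 (x) x 58 (y) x 50 mm (z), about 0.25 kg, lying on its broad face on the tray floor. Origin: middle of its underside; z square to the tray floor.
- carton_mid (a point): Centre of the carton (25 mm above its origin).
- carabiner: Large chrome steel carabiner, a rigid closed ring 132 (x) x 64 (y) x 12 mm (z), about 0.22 kg; its two long sides are straight 12 x 12 mm bars with flat flanks for |x| < 36 mm, centred at y +-26 mm, open between (40 mm). It lies flat on top of the carton at the start, within 0.35 rad of the carton's yaw. Origin: middle of its underside; z out of its flat face. The gate is fixed.
- carabiner_mid (a point): Centre of the carabiner ring (6 mm above its origin).
- trainer: Rigid blue hard-plastic hand grip trainer: two parallel handles (92 x 20 x 24 mm, x = -63 to +29 mm, outer faces at y +-32 mm, 24 mm between them) joined by a steel bow ending at x = +63 mm; about 0.2 kg. It does not flex. Lies flat on the tray floor. Origin: underside, middle of the 126 x 64 mm outline; z square to the floor.
- trainer_mid (a point): Centre of the trainer (12 mm above its origin).
- tote: Loose open grey plastic tote on the table, 200 (x) x 330 (y) x 70 mm high outside, walls and floor 4 mm, about 1.2 kg. Origin: middle of its underside. The three pieces fit side by side across it, long axes along its x, at y of about -95, 0 and +95 mm.
- kettlebell: Pink kettlebell, 108 mm across, 176 mm tall, 4 kg, standing on the shelf's deck. Origin: middle of its underside. Not to be disturbed.
- tumbler: Glass tumbler, rim 72 mm across, 100 mm tall, standing near the front edge of the deck. Origin: middle of its underside. Not to be disturbed.
There are look-alikes about, which are no part of the job. What is meant by the carabiner is not yellow, and is the larger of those in its own colour.

How it is judged:
By the outcome, as a careful person would: the job done as asked, in the order asked, and still so for the second after the job is handed in, with the robot touching nothing.
It also fails if it takes over 72 s, if anything falls off the work surface, if the arm or the gripper's body presses on something with over 40 N, if the wrist force passes 120 N, or if a joint passes its speed limit or range.

## Working session

There is one attempt and no reset: what is moved stays moved. The work goes in short steps, Python scripts to look and compute and a tool call to move; the robot and the scene stay as the last step left them, time stands still between calls to the robot, and variables do not carry over. Pictures are saved under pics/ and viewed, at most 10 in all, crops included, and the job is handed in when it is done.

Besides the shell and the picture viewer there is one more tool, called after "Call:" as name(argument=value, ...) on one line, values as JSON. step_arm: Moves the arm, as the interface text tells. Its arguments: {"type":"object","properties":{"moves":{"type":"array","items":{"type":"array","items":{"type":"number"}}},"grip_force":{"type":"number"}},"required":["moves"]}

```bash
mkdir -p pics
python3 - <<'E'
from workcell import manip
import cv2,numpy as np,pickle
o=manip.get_obs(); print({k:np.round(v,3).tolist() if not isinstance(v,float) else v for k,v in o.items()})
d={}
for n in ["scene","side","wrist"]:
    c=manip.camera(n); d[n]=c; cv2.imwrite(f"pics/{n}0.png",c["image"])
    print(n,{k:np.round(v,3).tolist() for k,v in c.items() if k!="image"})
pickle.dump(d,open("c0.pkl","wb")); print(manip.grip_point_offset)
E
```

```text
{'clock': 0.0, 'joint_pos': [1.225, 0.333, -0.065, 1.461, 0.022, 1.35, -0.088], 'joint_velocities': [-0.002, -0.0, -0.0, 0.0, 0.0, -0.001, -0.0], 'tau': [-0.001, -62.546, 0.048, -39.161, 0.016, 0.01, -0.0], 'position': [0.198, -0.592, 0.23], 'ee_rot': [0.987, 0.161, -0.0, -0.001], 'ft_force': [-0.108, -0.721, 0.635], 'torque': [-0.015, -0.045, 0.007], 'grasp_force': 0.0, 'grip_width': 1.0051754264175516}
scene {'K': [[461.444, 0.0, 314.058], [0.0, 461.444, 193.189], [0.0, 0.0, 1.0]], 'rvec': [2.28, 0.239, -0.108], 'tvec': [-0.543, 0.054, 1.396]}
side {'K': [[506.232, 0.0, 315.294], [0.0, 506.232, 198.82], [0.0, 0.0, 1.0]], 'rvec': [0.272, -2.723, 1.379], 'tvec': [0.551, 0.206, 1.329]}
wrist {'K': [[359.207, 0.0, 326.454], [0.0, 359.207, 201.024], [0.0, 0.0, 1.0]], 'mount': [[-0.0, -0.959, -0.284, 0.071], [1.0, -0.0, -0.0, -0.001], [0.0, -0.284, 0.959, -0.142], [0.0, 0.0, 0.0, 1.0]]}
0.0187
```

View pics/scene0.png

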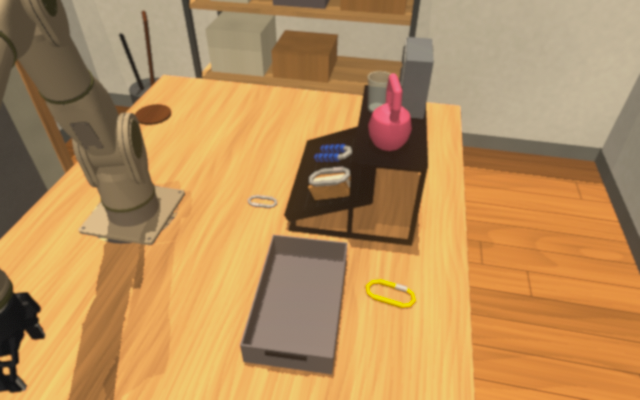

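View pics/side0.png

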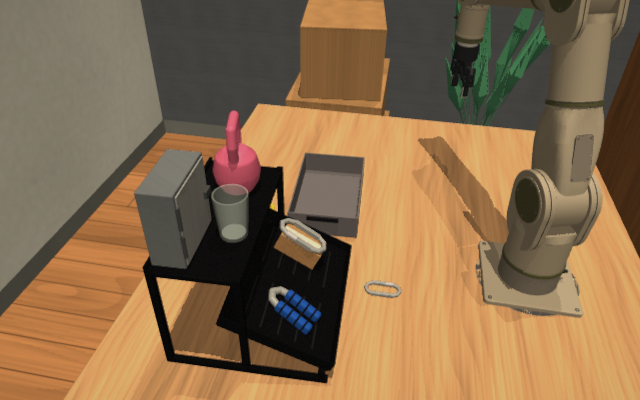

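Run:
```python
import cv2
def crop(n,x0,y0,w,h,s):
    im=cv2.imread(f"pics/{n}0.png")[y0:y0+h,x0:x0+w]
    im=cv2.resize(im,None,fx=s,fy=s,interpolation=cv2.INTER_CUBIC)
    for i in range(0,w,10):
        cv2.line(im,(i*s,0),(i*s,6 if i%50 else 14),(0,255,0),1)
    for j in range(0,h,10):
        cv2.line(im,(0,j*s),(6 if j%50 else 14,j*s),(0,255,0),1)
    cv2.imwrite(f"pics/{n}0c.png",im)
crop("scene",240,120,200,150,4); crop("side",210,200,200,150,4)
```

```text
(no output)
```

View pics/scene0c.png

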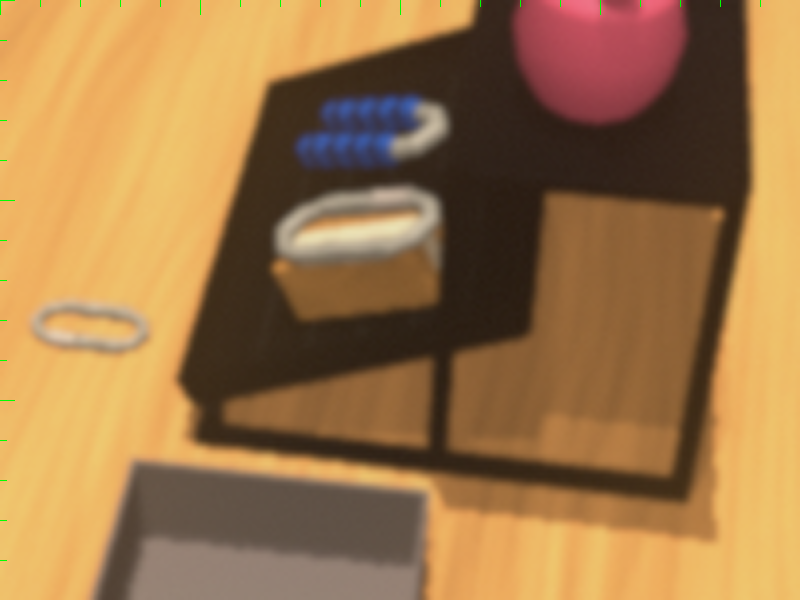

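View pics/side0c.png

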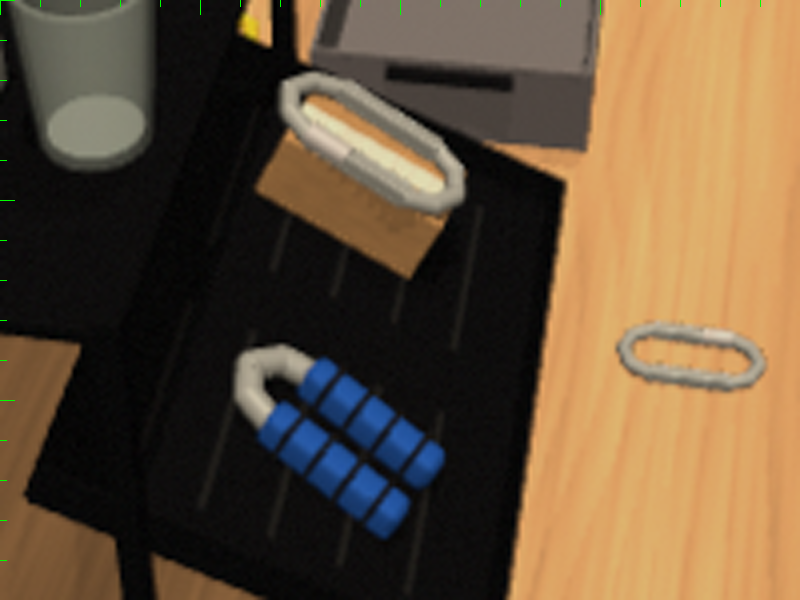

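```bash
cat > h.py <<'E'
import numpy as np,cv2,pickle
from scipy.spatial.transform import Rotation as R
from scipy.optimize import least_squares
def P(c): # projection matrix parts world->cam
    if "rvec" in c: return cv2.Rodrigues(np.array(c["rvec"],float))[0],np.array(c["tvec"],float).reshape(3)
    T=c["T"]@np.array(c["mount"]); Rw=T[:3,:3].T; return Rw,-Rw@T[:3,3]
def proj(c,X):
    Rw,t=P(c); q=(Rw@np.atleast_2d(X).T).T+t; q=q@np.array(c["K"]).T; return q[:,:2]/q[:,2:]
def ray(c,uv):
    Rw,t=P(c); d=Rw.T@np.linalg.solve(np.array(c["K"]),[uv[0],uv[1],1]); return -Rw.T@t,d/np.linalg.norm(d)
def tri(pairs):
    A=np.zeros((3,3));b=np.zeros(3)
    for c,uv in pairs:
        o,d=ray(c,uv);M=np.eye(3)-np.outer(d,d);A+=M;b+=M@o
    X=np.linalg.solve(A,b); e=max(np.linalg.norm(proj(c,X)[0]-uv) for c,uv in pairs); return X,e
def plane(c,uv,z):
    o,d=ray(c,uv); return o+d*(z-o[2])/d[2]
def Tobs(o):
    T=np.eye(4);T[:3,:3]=R.from_quat(o["ee_rot"]).as_matrix();T[:3,3]=o["position"];return T
E
python3 - <<'E'
from h import *
d=pickle.load(open("c0.pkl","rb"));s,w=d["scene"],d["side"]
S=lambda u,v:(240+u/4,120+v/4); W=lambda u,v:(210+u/4,200+v/4)
pts={"tr_endR":((302,150),(430,468)),"tr_endL":((328,113),(390,520)),"tr_bow":((442,118),(245,372)),
"cb_front":((281,240),(460,197)),"cb_rear":((437,208),(286,88)),
"tray_fR":((180,382),(565,182)),"cart_rear_b":((440,302),(256,187)),"deckcheck":((545,190),(280,60))}
for k,(a,b) in pts.items():
    X,e=tri([(s,S(*a)),(w,W(*b))]); print(k,np.round(X*1000).astype(int),"err px %.1f"%e)
for n,uv in {"tote1":(273.7,235.5),"tote2":(346.7,243),"tote3":(246,345),"tote4":(334,355)}.items(): print(n,np.round(plane(s,uv,.07)*1000))
for n,uv in {"t1":(303,155),"t2":(365,158),"t3":(288,207),"t4":(358,219)}.items(): print(n,np.round(plane(w,uv,.07)*1000))
E
```

```text
tr_endR [498 295  64] err px 0.4
tr_endL [511 340  71] err px 0.7
tr_bow [607 291 114] err px 1.0
cb_front [516 123 112] err px 0.7
cb_rear [628 110 169] err px 1.0
tray_fR [462  26  50] err px 1.1
cart_rear_b [642 111  86] err px 2.1
deckcheck [666 107 190] err px 15.0
tote1 [461. -73.  70.]
tote2 [655. -60.  70.]
tote3 [ 490. -395.   70.]
tote4 [ 678. -379.   70.]
t1 [ 675. -366.   70.]
t2 [ 472. -391.   70.]
t3 [657. -79.  70.]
t4 [454. -66.  70.]
```

Call:
step_arm(moves=[[0,14,18,5,0,0,0.14],[0,28,36,10,0,0,0.28],[0,42,54,15,0,0,0.42],[0,56,72,20,0,0,0.56],[0,70,90,25,0,0,0.7],[0,84,108,30,0,0,0.84],[0,98,126,35,0,0,0.98],[0,112,144,40,0,0,1.12],[0,126,162,45,0,0,1.26],[0,140,180,50,0,0,1.4]])

```text
clock: 1.15
position: [0.3387, -0.4118, 0.2813]
ee_rot: [0.649, 0.761, 0.0, -0.0]
ft_force: [1.2, -0.1, -0.1]
grip_width: 0.998
grasp_force: 0.0
```

Call:
step_arm(moves=[[0,14,18,5,0,0,0.14],[0,28,36,10,0,0,0.28],[0,42,54,15,0,0,0.42],[0,56,72,20,0,0,0.56],[0,70,90,25,0,0,0.7],[0,84,108,30,0,0,0.84],[0,98,126,35,0,0,0.98],[0,112,144,40,0,0,1.12],[0,126,162,45,0,0,1.26],[0,140,180,50,0,0,1.42]])

```text
clock: 2.15
position: [0.4786, -0.232, 0.3314]
ee_rot: [0.002, 1.0, 0.0, -0.0]
ft_force: [0.1, 0.1, -0.7]
grip_width: 0.999
grasp_force: 0.0
```

```bash
cat >> h.py <<'E'
def snap(name):
    from workcell import manip
    o=manip.get_obs(); c=manip.camera("wrist"); c["T"]=Tobs(o); c["obs"]=o
    pickle.dump(c,open(name+".pkl","wb")); cv2.imwrite(f"pics/{name}.png",c["image"])
    print(name,"t %.2f"%o["clock"],np.round(np.array(o["position"])*1000),np.round(c["T"][:3,:3],3).tolist(),"j",np.round(o["joint_pos"],2).tolist()); return c
E
python3 -c "
from h import *
snap('w1')"
```

```text
w1 t 2.15 [ 479. -232.  331.] [[-1.0, 0.003, -0.0], [0.003, 1.0, 0.0], [0.0, 0.0, -1.0]] j [0.92, 0.14, -0.61, 1.51, 0.08, 1.52, 1.87]
```

View pics/w1.png

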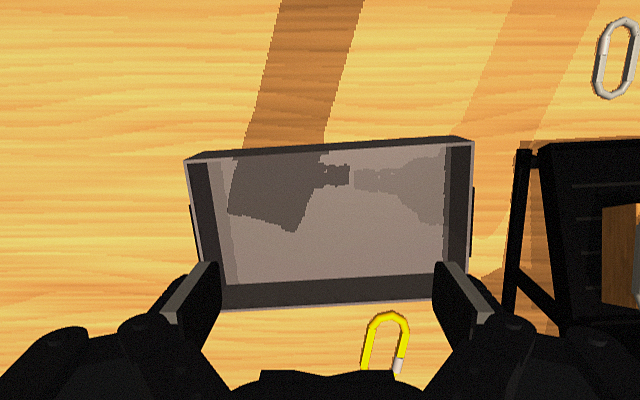

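Run:
```python
from h import *
c=pickle.load(open("w1.pkl","rb"))
for z in (-.013,0,.0): print("tip proj",z,[np.round(proj(c,(c["T"]@[0,y,z,1])[:3])[0]) for y in(-.0425,.0425)])
for n,uv,z in [("fl_top",(187,158),.07),("fr_top",(473,141),.07),("fl_base",(185,158),0),("fr_base",(471,136),0),("rear1",(220,310),.07),("rear2",(432,299),.07)]:
    print(n,np.round(plane(c,uv,z)*1000))
g=cv2.cvtColor(c["image"],cv2.COLOR_BGR2GRAY)
for x in (240,330,420): print("col",x,list(enumerate(g[130:170,x].tolist(),130)))
for x in (250,330,420): print("col",x,list(enumerate(g[262:318,x].tolist(),262)))
for y in (180,215): print("row",y,list(enumerate(g[y,180:245].tolist(),180)),list(enumerate(g[y,435:485].tolist(),435)))
```

```text
tip proj -0.013 [array([219., 286.]), array([430., 286.])]
tip proj 0 [array([228., 271.]), array([422., 271.])]
tip proj 0.0 [array([228., 271.]), array([422., 271.])]
fl_top [ 472. -389.   70.]
fr_top [454. -67.  70.]
fl_base [ 484. -419.    0.]
fr_base [456. -42.   0.]
rear1 [ 669. -369.   70.]
rear2 [654. -97.  70.]
col 240 [(130, 186), (131, 184), (132, 188), (133, 193), (134, 187), (135, 186), (136, 183), (137, 182), (138, 183), (139, 194), (140, 204), (141, 199), (142, 205), (143, 204), (144, 198), (145, 197), (146, 199), (147, 210), (148, 161), (149, 44), (150, 37), (151, 47), (152, 51), (153, 48), (154, 50), (155, 41), (156, 63), (157, 84), (158, 89), (159, 88), (160, 87), (161, 84), (162, 85), (163, 89), (164, 82), (165, 87), (166, 82), (167, 85), (168, 86), (169, 86)]
col 330 [(130, 185), (131, 185), (132, 187), (133, 199), (134, 195), (135, 197), (136, 202), (137, 203), (138, 202), (139, 198), (140, 199), (141, 207), (142, 179), (143, 89), (144, 38), (145, 53), (146, 52), (147, 43), (148, 49), (149, 42), (150, 91), (151, 139), (152, 153), (153, 146), (154, 151), (155, 147
[... 4582 characters left out ...]
(234, 109), (235, 110), (236, 114), (237, 112), (238, 75), (239, 80), (240, 77), (241, 76), (242, 146), (243, 115), (244, 113)] [(435, 122), (436, 121), (437, 121), (438, 121), (439, 117), (440, 119), (441, 122), (442, 124), (443, 57), (444, 64), (445, 69), (446, 70), (447, 75), (448, 69), (449, 37), (450, 34), (451, 36), (452, 37), (453, 36), (454, 39), (455, 34), (456, 34), (457, 37), (458, 39), (459, 32), (460, 36), (461, 37), (462, 31), (463, 36), (464, 36), (465, 31), (466, 34), (467, 33), (468, 131), (469, 124), (470, 126), (471, 28), (472, 4), (473, 103), (474, 201), (475, 186), (476, 184), (477, 186), (478, 185), (479, 189), (480, 186), (481, 181), (482, 185), (483, 187), (484, 184)]
```

Call:
step_arm(moves=[[0,0,40,0,0,-0.042,0],[0,0,80,0,0,-0.084,0],[0,0,120,0,0,-0.126,0],[0,0,160,0,0,-0.168,0],[0,0,200,-15,0,-0.21,0],[0,4,240,-30,0,-0.252,0],[0,8,280,-50,0,-0.294,0],[0,12,320,-70,0,-0.336,0],[0,16,360,-85,0,-0.378,0],[0,20,380,-100,0,-0.419,0]])

```text
clock: 3.2
position: [0.4978, 0.1509, 0.2308]
ee_rot: [0.003, 0.978, 0.001, 0.209]
ft_force: [0.4, -1.2, 0.2]
grip_width: 0.998
grasp_force: 0.0
```

Run:
```python
from h import *
c=pickle.load(open("w1.pkl","rb"))
E=[(-1,0,.07,(185.5,180)),(-1,0,.07,(191,215)),(1,0,.07,(472.7,180)),(1,0,.07,(470.7,215)),(0,1,.07,(250,311)),(0,1,.07,(330,306.3)),(0,1,.07,(420,301.3)),(0,-1,0,(240,148)),(0,-1,0,(330,142.5)),(0,-1,0,(420,136.3))]
def f(p):
    r=[]
    for sy,sx,z,uv in E:
        X=plane(c,uv,z)[:2]-p[:2]; a=R.from_euler('z',-p[2]).as_matrix()[:2,:2]@X
        r.append((a[1]-sy*.165) if sy else (a[0]-sx*.1))
    return np.array(r)*1000
s=least_squares(f,[.56,-.23,.05]);print("tote",np.round(s.x,4),np.round(f(s.x),1))
snap('w2')
```

```text
tote [ 0.5641 -0.2245  0.061 ] [ 0.2 -0.7  0.3  0.1  0.2 -0.1  0.1 -0.2  0.2 -0.2]
w2 t 3.20 [498. 151. 231.] [[-0.913, 0.005, 0.409], [0.006, 1.0, 0.001], [-0.409, 0.004, -0.913]] j [0.77, -0.28, -1.09, 2.03, -0.14, 0.85, 1.28]
```

Call:
step_arm(moves=[[0,0,40,0,0,0,0],[0,0,80,0,0,0,0],[0,0,120,0,0,0,0],[0,0,120,0,0,0,0]])

```text
clock: 3.65
position: [0.4996, 0.2663, 0.2323]
ee_rot: [0.006, 0.978, -0.0, 0.21]
ft_force: [-0.5, -1.2, -1.0]
grip_width: 0.999
grasp_force: 0.0
```

Run:
```python
from h import *
b=snap('w3'); a=cv2.imread('pics/w2.png')
m=np.vstack([a[100:400,:],b["image"][100:400,:]]); 
for i in range(0,640,20): cv2.line(m,(i,0),(i,8 if i%100==0 else 4),(0,255,0),1); cv2.line(m,(i,300),(i,308 if i%100==0 else 304),(0,255,0),1)
cv2.imwrite('pics/w23.png',m)
```

```text
w3 t 3.65 [500. 266. 232.] [[-0.912, 0.012, 0.41], [0.012, 1.0, -0.003], [-0.41, 0.002, -0.912]] j [0.71, 0.07, -1.46, 1.89, 0.43, 0.96, 0.63]
```

View pics/w23.png

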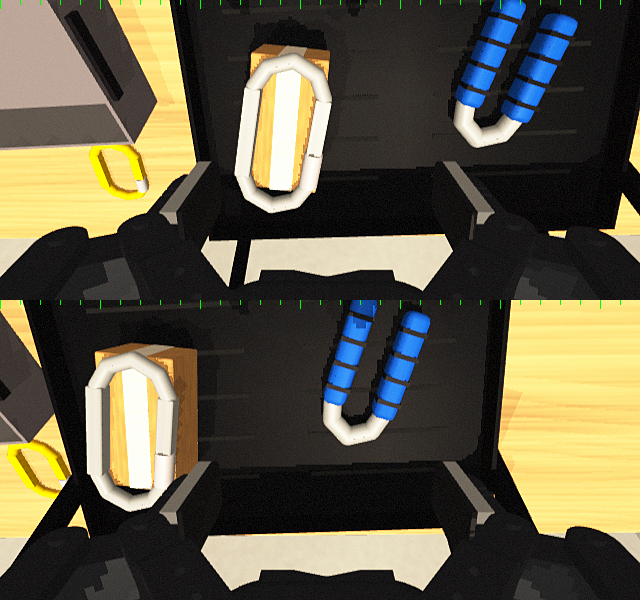

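```bash
cat >> h.py <<'E'
def tray(p): # shelf pose x,y,yaw -> rotation, origin of tray floor
    Rz=R.from_euler('z',p[2]).as_matrix(); return Rz@R.from_euler('y',-np.radians(24)).as_matrix(),np.array([p[0],p[1],.085])
def onplane(c,uv,Rt,o,h):
    p,d=ray(c,uv); n=Rt[:,2]; q=p+d*((o+h*n-p)@n)/(d@n); return Rt.T@(q-o)
def fit(E,Rt,o,x0,freeh=True):
    # E: (cam,uv,axis,value); params local x,y,yaw,h in tray frame
    def f(p,h=None):
        r=[]
        for c,uv,ax,v in E:
            q=onplane(c,uv,Rt,o,p[3] if freeh else x0[3])[:2]-p[:2]; cs,sn=np.cos(p[2]),np.sin(p[2])
            r.append(((cs*q[0]+sn*q[1]) if ax==0 else (-sn*q[0]+cs*q[1]))-v)
        return np.array(r)*1000
    s=least_squares(f,x0,loss='soft_l1'); w=Rt@np.array([s.x[0],s.x[1],s.x[3] if freeh else x0[3]])+o
    return s.x,w,f(s.x)
E
python3 - <<'E'
from h import *
a=pickle.load(open("w2.pkl","rb"));b=pickle.load(open("w3.pkl","rb"))
for n,u,v in [("rearR",(211,340),(88,337)),("rearL",(615,328),(503,329))]:
    X,e=tri([(a,u),(b,v)]);print(n,np.round(X*1000),e)
d=pickle.load(open("c0.pkl","rb"));sc,sd=d["scene"],d["side"]
K=[(a,(211,340),(129,-188,23)),(a,(615,328),(129,188,23)),(b,(88,337),(129,-188,23)),(b,(503,329),(129,188,23)),(sc,(285,215.5),(-129,-188,23)),(sd,(351.2,245.5),(-129,-188,23)),(sc,(307,140.5),(-129,188,23))]
def f(p):
    Rt,o=tray(p);return np.concatenate([proj(c,Rt@(np.array(X)/1000)+o)[0]-u for c,u,X in K])
s=least_squares(f,[.59,.214,0],loss='soft_l1');print("shelf",np.round(s.x,4),np.round(f(s.x),1))
Rt,o=tray(s.x); np.save("shelf.npy",s.x)
cb=[(a,(246,190),1,-.032),(a,(237,265),1,-.032),(a,(332,195),1,.032),(a,(322,260),1,.032),(a,(290,153),0,-.066),(a,(272,312),0,.066),
(b,(87,190),1,-.032),(b,(87,270),1,-.032),(b,(178,195),1,.032),(b,(173,270),1,.032),(b,(130,152),0,-.066),(b,(135,310),0,.066)]
x,w,r=fit(cb,Rt,o,[-.02,-.09,.0,.056]);print("carab local",np.round(x,4),"world",np.round(w*1000,1),np.round(r,1))
tr=[(a,(485,247),0,.063),(b,(352,245),0,.063),(a,(487,105),1,-.032),(a,(457,200),1,-.032),(a,(577,130),1,.032),(a,(530,218),1,.032),
(b,(346,100),1,-.032),(b,(326,195),1,-.032),(b,(429,125),1,.032),(b,(393,215),1,.032),(b,(413,112),0,-.063),(a,(558,112),0,-.063)]
x,w,r=fit(tr,Rt,o,[0,.09,0,.012]);print("trainer local",np.round(x,4),"world",np.round(w*1000,1),np.round(r,1))
E
```

```text
rearR [681.  46. 163.] 0.786156342422868
rearL [706. 441. 142.] 1.748896567862088
shelf [0.5762 0.2242 0.0397] [ -1.3   0.3   0.7   1.6   2.5   1.8 -10.9  -1.9  -2.5  -2.5   0.8   0.6
  -0.6  -1.8]
carab local [ 0.0143 -0.1058 -0.216   0.056 ] world [570.7 118.1 142. ] [ 0.6  0.3 -0.8  0.8  0.8 -0.5 -1.5 -3.1  1.1  0.2  0.8 -1.2]
trainer local [-0.0137  0.0787 -0.3205  0.0136] world [555.  302.2  91.8] [-1.8 -0.7 -7.2 -0.6  5.5  1.6 -4.2  1.4  1.1 -2.2  2.7  0.6]
```

```bash
cat >> h.py <<'E'
def delta(pos,Rg,name=""):
    from workcell import manip
    T=Tobs(manip.get_obs()); rv=R.from_matrix(Rg@T[:3,:3].T).as_rotvec()
    print(name,"shift",np.round((pos-T[:3,3])*1000,1).tolist(),"rot",np.round(rv,3).tolist())
def grasp(lx,ly,yaw,h):
    # tool pose with TCP at tray-local (lx,ly,h), tool y along object's y
    Rt,o=tray(np.load("shelf.npy")); Ro=Rt@R.from_euler('z',yaw).as_matrix()
    return Rt@np.array([lx,ly,h])+o, Ro@np.diag([-1,1,-1])
E
python3 - <<'E'
from h import *
p,Rg=grasp(.0143,-.1058,-.216,.12); delta(p,Rg,"pre")
p,Rg=grasp(.0143,-.1058,-.216,.044); print(p)
E
```

```text
pre shift [43.9, -151.9, -31.1] rot [0.079, 0.005, -0.145]
[0.57554698 0.11830345 0.13101233]
```

Call:
step_arm(moves=[[0,0,-40,0,0.01,0,-0.03],[0,0,-80,0,0.03,0,-0.06],[0,0,-120,0,0.05,0,-0.1],[0,20,-152,-10,0.08,0,-0.145],[0,44,-152,-31,0.08,0,-0.145],[0,44,-152,-31,0.08,0,-0.145],[0,44,-152,-31,0.08,0,-0.145]])

```text
clock: 4.4
position: [0.5418, 0.1153, 0.1998]
ee_rot: [0.084, 0.975, 0.026, 0.206]
ft_force: [-0.2, 0.7, 0.0]
grip_width: 1.002
grasp_force: 0.0
```

Run:
```python
from h import *
c=snap('w4')
p,Rg=grasp(.0143,-.1058,-.216,.12); delta(p,Rg,"pre")
p,Rg=grasp(.0143,-.1058,-.216,.044); delta(p,Rg,"grasp")
# overlay of predicted ring outline
Rt,o=tray(np.load("shelf.npy"));Ro=Rt@R.from_euler('z',-.216).as_matrix(); w=Rt@np.array([.0143,-.1058,.056])+o
for q in [(-.036,.032),(.036,.032),(.036,-.032),(-.036,-.032),(-.066,0),(.066,0)]:
    u=proj(c,Ro@np.array([*q,0])+w)[0]; cv2.drawMarker(c["image"],tuple(np.round(u).astype(int).tolist()),(0,0,255),0,8,1)
cv2.imwrite("pics/w4o.png",c["image"])
```

```text
w4 t 4.40 [542. 115. 200.] [[-0.901, 0.153, 0.406], [0.174, 0.985, 0.016], [-0.397, 0.085, -0.914]] j [0.83, -0.07, -1.13, 2.01, 0.07, 0.76, 1.04]
pre shift [2.8, 1.5, -0.1] rot [0.004, 0.001, -0.005]
grasp shift [33.6, 2.7, -69.5] rot [0.004, 0.001, -0.005]
```

View pics/w4o.png

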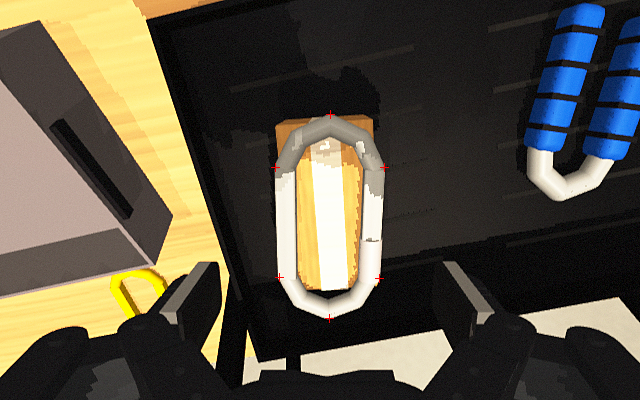

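Call:
step_arm(moves=[[0,11,1,-23,0,0,0],[0,20,2,-41,0,0,0],[0,27,3,-56,0,0,0],[0,31,3,-64,0,0,-0.005],[0,34,3,-70,0,0,-0.005],[0,34,3,-70,0,0,-0.005],[0,34,3,-70,0,0,-0.005]], grip_force=40)

```text
clock: 5.15
position: [0.5763, 0.1185, 0.1313]
ee_rot: [0.085, 0.974, 0.024, 0.208]
ft_force: [-0.8, -0.3, 0.1]
grip_width: 1.0
grasp_force: 0.0
```

Run:
```python
from h import *
p,Rg=grasp(.0143,-.1058,-.216,.044); delta(p,Rg,"grasp")
```

```text
grasp shift [-0.8, -0.2, -0.3] rot [0.005, 0.003, -0.0]
```

Close, then lift along the tray normal.

Call:
step_arm(moves=[[0.15,0,0,0,0,0,0],[0.2,0,0,0,0,0,0],[0.3,0,0,0,0,0,0],[0.4,0,0,0,0,0,0],[0.6,0,0,0,0,0,0],[0.6,0,0,0,0,0,0],[0.6,0,0,0,0,0,0]])

```text
clock: 5.85
position: [0.5763, 0.118, 0.1311]
ee_rot: [0.086, 0.974, 0.024, 0.207]
ft_force: [-8.6, -2.8, 11.9]
grip_width: 0.738
grasp_force: 40.6
```

Call:
step_arm(moves=[[0.6,-2,0,4,0,0,0],[0.6,-6,0,12,0,0,0],[0.6,-12,0,26,0,0,0],[0.6,-21,0,46,0,0,0],[0.6,-30,0,70,0,0,0],[0.6,-30,0,70,0,0,0]])

```text
clock: 6.45
position: [0.5469, 0.1192, 0.2032]
ee_rot: [0.085, 0.974, 0.024, 0.21]
ft_force: [-0.0, -0.7, -0.9]
grip_width: 0.737
grasp_force: 45.1
```

Run:
```python
from h import *
c=snap('w5')
tx,ty,tyaw=.5641,-.2245,.061
def place(sx,sy,h,yaw=tyaw):
    c_,s_=np.cos(tyaw),np.sin(tyaw)
    return np.array([tx+c_*sx-s_*sy,ty+s_*sx+c_*sy,h]),R.from_euler('z',yaw).as_matrix()@np.diag([-1,1,-1])
for sy in(-.095,.095): delta(*place(0,sy,.2),name=str(sy))
```

```text
w5 t 6.45 [547. 119. 203.] [[-0.898, 0.156, 0.412], [0.176, 0.984, 0.01], [-0.404, 0.082, -0.911]] j [0.93, -0.06, -1.24, 1.99, 0.09, 0.76, 1.01]
-0.095 shift [23.1, -436.9, -1.6] rot [-0.059, 0.42, 0.234]
0.095 shift [11.5, -247.3, -1.6] rot [-0.059, 0.42, 0.234]
```

View pics/w5.png

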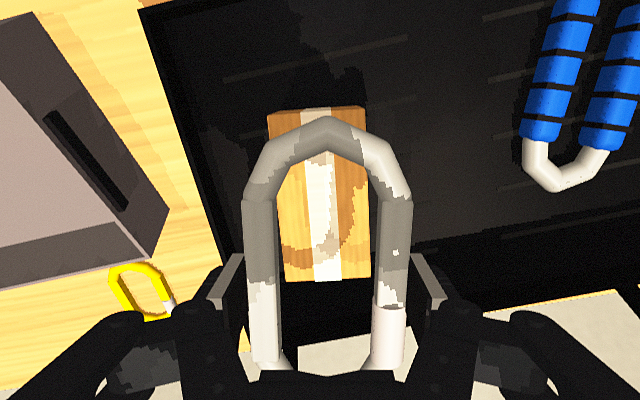

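Call:
step_arm(moves=[[0.6,0,-25,0,-0.003,0.02,0.01],[0.6,2,-70,0,-0.01,0.07,0.04],[0.6,4,-115,0,-0.018,0.13,0.07],[0.6,8,-160,0,-0.025,0.18,0.1],[0.6,11,-205,0,-0.03,0.23,0.13],[0.6,14,-250,0,-0.037,0.28,0.155],[0.6,17,-300,0,-0.044,0.33,0.18],[0.6,20,-345,0,-0.05,0.375,0.21],[0.6,22,-395,0,-0.056,0.4,0.225],[0.6,23,-430,0,-0.059,0.42,0.234]])

```text
clock: 7.5
position: [0.5683, -0.3164, 0.1963]
ee_rot: [-0.029, 1.0, 0.001, -0.005]
ft_force: [1.1, 0.1, -2.2]
grip_width: 0.734
grasp_force: 45.0
```

Call:
step_arm(moves=[[0.6,0,-7,-10,0,0,0],[0.6,0,-7,-30,0,0,0],[0.6,0,-7,-30,0,0,0],[0.6,0,-7,-30,0,0,0]])

```text
clock: 7.9
position: [0.569, -0.3181, 0.1688]
ee_rot: [-0.031, 1.0, 0.002, -0.003]
ft_force: [-0.7, 0.5, -1.0]
grip_width: 0.736
grasp_force: 45.0
```

```bash
cat >> h.py <<'E'
tx,ty,tyaw=.5641,-.2245,.061
def place(sx,sy,h,yaw=tyaw):
    c_,s_=np.cos(tyaw),np.sin(tyaw)
    return np.array([tx+c_*sx-s_*sy,ty+s_*sx+c_*sy,h]),R.from_euler('z',yaw).as_matrix()@np.diag([-1,1,-1])
E
python3 - <<'E'
from h import *
a=pickle.load(open("w5.pkl","rb")); c=snap('w6')
for k in (a,c): print([np.round(proj(k,(k["T"]@[x,y,-.012,1])[:3])[0],1).tolist() for x,y in((.066,0),(.036,-.032),(.036,.032))])
delta(*place(0,-.095,.1),name="at .1")
g=cv2.cvtColor(c["image"],cv2.COLOR_BGR2GRAY); print(g[95:160,326].tolist())
# side view of held ring
from workcell import manip
s=manip.camera("side"); T=c["T"]; u=proj(s,T[:3,3])[0]; print(u)
x,y=np.round(u).astype(int); q=s["image"][max(0,y-60):y+60,x-80:x+80]
m=np.hstack([cv2.resize(c["image"][80:400,160:500],(400,376)),cv2.resize(q,(400,300))[:300].copy() if 0 else cv2.copyMakeBorder(cv2.resize(q,(400,300),interpolation=2),0,76,0,0,0)])
cv2.imwrite("pics/w6c.png",m)
E
```

```text
w6 t 7.90 [ 569. -318.  169.] [[-0.998, -0.062, -0.006], [-0.062, 0.998, 0.003], [0.006, 0.004, -1.0]] j [1.03, 0.57, -0.84, 1.42, 0.42, 1.34, 1.8]
[[325.0, 118.0], [240.9, 199.0], [409.4, 198.9]]
[[323.7, 117.8], [239.2, 199.2], [408.7, 199.1]]
at .1 shift [0.4, -1.2, -69.9] rot [-0.003, -0.004, -0.001]
[101, 101, 103, 102, 100, 103, 103, 99, 100, 101, 103, 100, 101, 99, 102, 103, 101, 98, 99, 96, 104, 104, 116, 125, 135, 133, 136, 139, 142, 150, 143, 151, 152, 155, 166, 170, 166, 163, 155, 156, 155, 147, 147, 143, 140, 145, 140, 132, 125, 126, 116, 110, 102, 93, 87, 79, 87, 104, 100, 101, 104, 101, 101, 106, 102]
[333.24227687 139.34398374]
```

View pics/w6c.png

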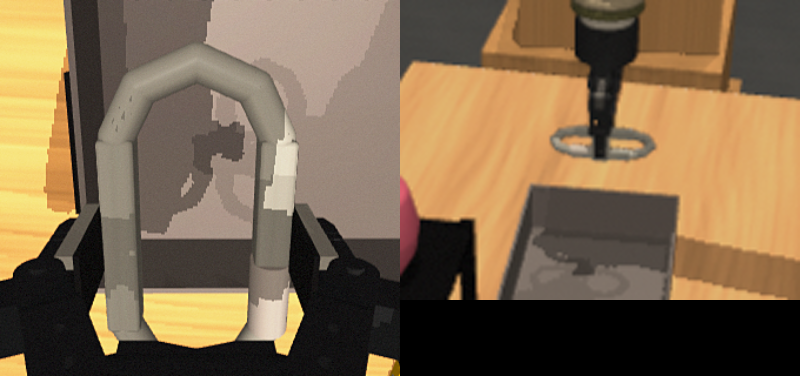

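Call:
step_arm(moves=[[0.6,0,-1,-30,0,0,0],[0.6,0,-1,-65,0,0,0],[0.6,0,-1,-100,0,0,0],[0.6,0,-1,-130,0,0,0],[0.6,0,-1,-150,0,0,0],[0.6,0,-1,-158,0,0,0],[0.6,0,-1,-162,0,0,0],[0.6,0,-1,-164,0,0,0],[0.6,0,-1,-164,0,0,0]])

```text
clock: 8.9
position: [0.5699, -0.32, 0.0074]
ee_rot: [-0.03, 1.0, 0.001, -0.001]
ft_force: [0.1, -0.1, -1.8]
grip_width: 0.733
grasp_force: 45.0
```

Call:
step_arm(moves=[[0.6,0,0,-1,0,0,0],[0.6,0,0,-2,0,0,0],[0.6,0,0,-2,0,0,0],[0.6,0,0,-3,0,0,0],[0.6,0,0,-3,0,0,0]])

```text
clock: 9.4
position: [0.5692, -0.3198, 0.0033]
ee_rot: [-0.03, 1.0, 0.001, -0.002]
ft_force: [-0.4, 0.1, -1.4]
grip_width: 0.737
grasp_force: 45.0
```

Call:
step_arm(moves=[[0.6,0,0,-1,0,0,0],[0.6,0,0,-2,0,0,0],[0.6,0,0,-3,0,0,0],[0.6,0,0,-3,0,0,0]])

```text
clock: 9.8
position: [0.5692, -0.3197, 0.0001]
ee_rot: [-0.03, 1.0, 0.002, -0.002]
ft_force: [0.2, 0.3, -1.7]
grip_width: 0.736
grasp_force: 45.0
```

Call:
step_arm(moves=[[0.6,0,0,-1,0,0,0],[0.6,0,0,-1,0,0,0],[0.6,0,0,-1,0,0,0]])

```text
clock: 10.1
position: [0.5693, -0.3198, -0.0005]
ee_rot: [-0.03, 1.0, 0.001, -0.002]
ft_force: [-1.3, 0.5, 1.1]
grip_width: 0.741
grasp_force: 45.3
```

Call:
step_arm(moves=[[0.2,0,0,0,0,0,0],[0.12,0,0,0,0,0,0],[0.12,0,0,0,0,0,0],[0.12,0,0,0,0,0,0],[0.12,0,0,10,0,0,0],[0.12,0,0,30,0,0,0],[0.12,0,0,70,0,0,0],[0,0,0,120,0,0,0],[0,0,0,170,0,0,0],[0,0,0,200,0,0,0]])

```text
clock: 11.1
position: [0.5706, -0.3204, 0.2059]
ee_rot: [-0.03, 1.0, -0.001, 0.001]
ft_force: [0.3, 0.7, 0.0]
grip_width: 1.001
grasp_force: 0.0
```

Call:
step_arm(moves=[[0,-2,25,0,0.003,-0.02,-0.01],[0,-4,70,0,0.01,-0.07,-0.03],[0,-6,115,0,0.018,-0.13,-0.06],[0,-8,160,0,0.025,-0.18,-0.08],[0,-11,205,0,0.03,-0.23,-0.1],[0,-14,250,0,0.035,-0.28,-0.12],[0,-17,300,0,0.035,-0.33,-0.14],[0,-20,345,0,0.035,-0.375,-0.16],[0,-22,390,0,0.035,-0.4,-0.16],[0,-23,425,0,0.035,-0.42,-0.16]])

```text
clock: 12.1
position: [0.5461, 0.1081, 0.2008]
ee_rot: [0.048, 0.977, 0.011, 0.209]
ft_force: [0.5, -0.1, 0.3]
grip_width: 1.001
grasp_force: 0.0
```

Call:
step_arm(moves=[[0,-1,10,0,0,0,0],[0,-1,10,0,0,0,0]])

```text
clock: 12.3
position: [0.5455, 0.1175, 0.2007]
ee_rot: [0.047, 0.977, 0.012, 0.208]
ft_force: [0.1, -1.1, 0.8]
grip_width: 0.997
grasp_force: 0.0
```

```bash
cat >> h.py <<'E'
from itertools import product
BOX=np.array([[x,y,z] for x,y,z in product((-.055,.055),(-.029,.029),(0,.05))])
TRN=np.array([[x,y,z] for x,y,z in product((-.063,.029),(-.032,.032),(0,.024))]+[[.063,y,z] for y,z in product((-.012,.012),(.004,.02))]+[[.05,y,z] for y,z in product((-.028,.028),(.004,.02))])
def hullfit(views,pts,x0,Rt,o,freeh=False):
    # views: (cam, mask hull Nx2). match support functions of hulls in image
    ang=np.linspace(0,2*np.pi,48,endpoint=False); D=np.c_[np.cos(ang),np.sin(ang)]
    def f(p):
        Ro=Rt@R.from_euler('z',p[2]).as_matrix(); w=Rt@np.array([p[0],p[1],p[3] if freeh else 0])+o; r=[]
        for c,h in views: r.append((proj(c,pts@Ro.T+w)@D.T).max(0)-(h@D.T).max(0))
        return np.concatenate(r)
    s=least_squares(f,x0,loss='soft_l1',diff_step=1e-4); return s.x,np.abs(f(s.x)).mean(),np.abs(f(s.x)).max()
def blob(m,near):
    n,l,st,ce=cv2.connectedComponentsWithStats(m.astype(np.uint8),connectivity=8)
    i=min([k for k in range(1,n) if st[k,4]>400],key=lambda k:np.hypot(*(ce[k]-near))); ys,xs=np.nonzero(l==i)
    print("blob",st[i].tolist(),np.round(ce[i])); return cv2.convexHull(np.c_[xs,ys].astype(np.float32))[:,0]
E
python3 - <<'E'
from h import *
c=snap('w7'); im=cv2.medianBlur(c["image"],3); Rt,o=tray(np.load("shelf.npy"))
near=proj(c,Rt@np.array([.01,-.106,.05])+o)[0]; print(near)
m=(im.max(2)>60); h=blob(m,near)
print(hullfit([(c,h)],BOX,[.01,-.106,-.15,0],Rt,o)); print(h.astype(int).tolist())
E
```

```text
w7 t 12.30 [545. 117. 201.] [[-0.909, 0.087, 0.408], [0.097, 0.995, 0.003], [-0.406, 0.043, -0.913]] j [1.01, -0.07, -1.32, 1.99, 0.09, 0.77, 1.1]
[324.85615966 209.95978922]
blob [279, 111, 99, 175, 16132] [327. 196.]
(array([ 0.00771213, -0.10443601, -0.14477508,  0.        ]), np.float64(1.5411476672909992), np.float64(2.4998946532375044))
[[377, 132], [370, 268], [369, 283], [368, 284], [339, 285], [313, 285], [284, 283], [283, 282], [282, 260], [280, 182], [279, 137], [279, 116], [281, 114], [286, 112], [289, 111], [347, 111], [369, 112], [375, 115], [377, 117]]
```

Run:
```python
from h import *
c=pickle.load(open("w7.pkl","rb")); Rt,o=tray(np.load("shelf.npy")); im=cv2.medianBlur(c["image"],3)
for th in (45,70):
  h=blob(im.max(2)>th,(327,196)); print(th,[np.round(v,4) for v in hullfit([(c,h)],BOX,[.01,-.106,-.15,0],Rt,o,True)])
for hh in (.06,.01): p,Rg=grasp(.0077,-.1044,-.145,hh); delta(p,Rg,str(hh))
```

```text
blob [279, 110, 194, 176, 21977] [349. 201.]
45 [array([ 0.0059, -0.0969, -0.0892,  0.0156]), np.float64(15.2794), np.float64(81.8555)]
blob [279, 111, 99, 175, 16111] [327. 196.]
70 [array([ 0.0085, -0.1046, -0.146 , -0.0043]), np.float64(0.2825), np.float64(1.2444)]
0.06 shift [17.3, 3.5, -57.4] rot [0.016, 0.001, -0.003]
0.01 shift [37.6, 4.4, -103.1] rot [0.016, 0.001, -0.003]
```

Call:
step_arm(moves=[[0,5,1,-16,0.005,0,0],[0,11,3,-36,0.01,0,0],[0,18,4,-58,0.016,0,0],[0,24,4,-73,0.016,0,0],[0,30,4,-86,0.016,0,0],[0,35,4,-97,0.016,0,0],[0,38,4,-103,0.016,0,0],[0,38,4,-103,0.016,0,0]])

```text
clock: 13.15
position: [0.5835, 0.118, 0.0958]
ee_rot: [0.052, 0.977, 0.02, 0.206]
ft_force: [-0.3, 0.7, 0.4]
grip_width: 1.003
grasp_force: 0.0
```

Call:
step_arm(moves=[[0.15,0,0,0,0,0,0],[0.25,0,0,0,0,0,0],[0.35,0,0,0,0,0,0],[0.5,0,0,0,0,0,0],[0.6,0,0,0,0,0,0],[0.6,0,0,0,0,0,0],[0.6,0,0,0,0,0,0]], grip_force=40)

```text
clock: 13.85
position: [0.5835, 0.119, 0.0972]
ee_rot: [0.051, 0.977, 0.02, 0.207]
ft_force: [-5.1, -0.5, 6.8]
grip_width: 0.675
grasp_force: 41.7
```

Run:
```python
from h import *
p,Rg=grasp(.0077,-.1044,-.145,.01); delta(p,Rg,"g")
from workcell import manip;print(np.round(manip.get_obs()["joint_pos"],2))
```

```text
g shift [-0.2, 1.0, 0.1] rot [-0.001, 0.0, -0.001]
[ 0.68  0.34 -1.13  2.02  0.73  0.68  0.58]
```

Call:
step_arm(moves=[[0.6,-2,0,4,0,0,0],[0.6,-7,0,15,0,0,0],[0.6,-15,0,33,0,0,0],[0.6,-24,0,55,0,0,0],[0.6,-33,0,80,0,0,0],[0.6,-37,0,105,0,0,0],[0.6,-37,0,105,0,0,0]])

```text
clock: 14.55
position: [0.5467, 0.1198, 0.2033]
ee_rot: [0.051, 0.977, 0.019, 0.208]
ft_force: [0.3, -0.3, -3.0]
grip_width: 0.673
grasp_force: 44.0
```

Run:
```python
from h import *
c=snap('w8'); delta(*place(0,0,.2),name="slot0")
# trainer fit with views w4,w8 (blue+white blob)
Rt,o=tray(np.load("shelf.npy"))
for n in ("w2","w3","w8"):
  v=pickle.load(open(n+".pkl","rb")); b,g,r=[x.astype(int) for x in cv2.split(cv2.medianBlur(v["image"],3))]; 
  near=proj(v,Rt@np.array([-.014,.079,.012])+o)[0]
  h=blob(np.maximum(b,r)>75,near); print(n,near.round(),[np.round(x,4) for x in hullfit([(v,h)],TRN,[-.014,.079,-.32,0],Rt,o)])
```

```text
w8 t 14.55 [547. 120. 203.] [[-0.908, 0.091, 0.409], [0.107, 0.994, 0.016], [-0.405, 0.059, -0.913]] j [1.1, -0.09, -1.39, 1.99, 0.03, 0.76, 1.15]
slot0 shift [17.3, -343.7, -3.2] rot [-0.05, 0.419, 0.162]
blob [508, 179, 38, 28, 649] [526. 192.]
w2 [505. 179.] [array([0.0569, 0.0965, 0.3767, 0.    ]), np.float64(48.6476), np.float64(115.4053)]
blob [377, 177, 29, 27, 516] [390. 191.]
w3 [369. 177.] [array([0.0563, 0.0874, 0.2037, 0.    ]), np.float64(49.542), np.float64(117.6894)]
blob [582, 118, 53, 31, 1124] [608. 132.]
w8 [581. 120.] [array([0.0566, 0.0968, 0.3962, 0.    ]), np.float64(59.051), np.float64(142.7018)]
```

Call:
step_arm(moves=[[0.6,0,-20,0,-0.003,0.02,0.01],[0.6,2,-58,0,-0.01,0.07,0.03],[0.6,4,-98,0,-0.018,0.13,0.06],[0.6,6,-138,0,-0.025,0.18,0.08],[0.6,8,-178,0,-0.03,0.23,0.1],[0.6,10,-218,0,-0.035,0.28,0.12],[0.6,12,-260,0,-0.04,0.33,0.14],[0.6,14,-300,-3,-0.045,0.375,0.155],[0.6,16,-330,-3,-0.05,0.41,0.162],[0.6,17,-344,-3,-0.05,0.419,0.162]])

```text
clock: 15.6
position: [0.5629, -0.228, 0.1965]
ee_rot: [-0.028, 1.0, 0.002, -0.003]
ft_force: [-0.7, 0.3, -2.5]
grip_width: 0.676
grasp_force: 43.9
```

Call:
step_arm(moves=[[0.6,0,0,-20,0,0,0],[0.6,0,0,-50,0,0,0],[0.6,0,0,-50,0,0,0]])

```text
clock: 15.9
position: [0.5611, -0.2238, 0.1445]
ee_rot: [-0.03, 1.0, 0.003, -0.005]
ft_force: [-0.8, -1.3, -2.6]
grip_width: 0.672
grasp_force: 44.0
```

Run:
```python
from h import *
c=snap('w9'); delta(*place(0,0,.02),name="slot0 .02")
# box held, predicted front bottom/top edges vs image
pts=[(.055,y,z) for y in(-.029,.029) for z in (.01,-.04)]
print(np.round([proj(c,(c["T"]@[*p,1])[:3])[0] for p in pts]).tolist())
im=cv2.medianBlur(c["image"],3); b,g,r=[x.astype(int) for x in cv2.split(im)]
m=(r-b)>40
for y in range(60,170,6): xs=np.nonzero(m[y,200:450])[0]; print(y,(xs.min()+200,xs.max()+200,len(xs)) if len(xs) else None,end=' ')
```

```text
w9 t 15.90 [ 561. -224.  144.] [[-0.998, -0.06, -0.009], [-0.06, 0.998, 0.006], [0.009, 0.006, -1.0]] j [1.06, 0.56, -1.01, 1.58, 0.48, 1.29, 1.61]
slot0 .02 shift [1.9, -0.6, -126.9] rot [-0.005, -0.007, 0.001]
[[255.0, 141.0], [222.0, 163.0], [393.0, 141.0], [424.0, 163.0]]
60 (np.int64(320), np.int64(437), 11) 66 None 72 None 78 None 84 (np.int64(354), np.int64(354), 1) 90 (np.int64(341), np.int64(341), 1) 96 (np.int64(323), np.int64(325), 2) 102 (np.int64(407), np.int64(407), 1) 108 (np.int64(381), np.int64(400), 4) 114 (np.int64(379), np.int64(383), 2) 120 (np.int64(334), np.int64(375), 4) 126 None 132 (np.int64(341), np.int64(399), 2) 138 (np.int64(447), np.int64(447), 1) 144 (np.int64(256), np.int64(397), 142) 150 (np.int64(248), np.int64(407), 160) 156 (np.int64(239), np.int64(414), 176) 162 (np.int64(230), np.int64(423), 194) 168 (np.int64(229), np.int64(424), 196)
```

Call:
step_arm(moves=[[0.6,1,0,-30,-0.005,-0.007,0],[0.6,2,-1,-65,-0.005,-0.007,0],[0.6,2,-1,-95,-0.005,-0.007,0],[0.6,2,-1,-115,-0.005,-0.007,0],[0.6,2,-1,-123,-0.005,-0.007,0],[0.6,2,-1,-126,-0.005,-0.007,0],[0.6,2,-1,-128,-0.005,-0.007,0],[0.6,2,-1,-128,-0.005,-0.007,0]])

```text
clock: 16.75
position: [0.566, -0.2259, 0.0215]
ee_rot: [-0.03, 1.0, -0.001, 0.002]
ft_force: [-0.3, 0.0, -2.8]
grip_width: 0.672
grasp_force: 44.2
```

Call:
step_arm(moves=[[0.6,0,0,-1,0,0,0],[0.6,0,0,-1,0,0,0],[0.6,0,0,-1,0,0,0]])

```text
clock: 17.05
position: [0.5654, -0.2258, 0.0197]
ee_rot: [-0.03, 1.0, -0.001, 0.002]
ft_force: [-0.8, 0.2, -2.4]
grip_width: 0.677
grasp_force: 44.2
```

Call:
step_arm(moves=[[0.6,0,0,-1,0,0,0],[0.6,0,0,-2,0,0,0],[0.6,0,0,-3,0,0,0],[0.6,0,0,-3,0,0,0]])

```text
clock: 17.45
position: [0.5652, -0.2257, 0.0161]
ee_rot: [-0.03, 1.0, -0.001, 0.001]
ft_force: [0.8, 0.4, -2.9]
grip_width: 0.673
grasp_force: 44.2
```

Call:
step_arm(moves=[[0.6,0,0,-1,0,0,0],[0.6,0,0,-1,0,0,0],[0.6,0,0,-1,0,0,0]])

```text
clock: 17.75
position: [0.5653, -0.2257, 0.0154]
ee_rot: [-0.03, 1.0, -0.001, 0.002]
ft_force: [-0.5, 0.0, -2.0]
grip_width: 0.677
grasp_force: 44.3
```

Call:
step_arm(moves=[[0.6,0,0,-1,0,0,0],[0.6,0,0,-1,0,0,0],[0.6,0,0,-1,0,0,0]])

```text
clock: 18.05
position: [0.5654, -0.2257, 0.0152]
ee_rot: [-0.03, 1.0, -0.001, 0.002]
ft_force: [-3.9, -0.1, 8.1]
grip_width: 0.676
grasp_force: 45.2
```

Call:
step_arm(moves=[[0.25,0,0,0,0,0,0],[0.2,0,0,0,0,0,0],[0.2,0,0,0,0,0,0],[0.2,0,0,5,0,0,0],[0.2,0,0,20,0,0,0],[0.2,0,0,50,0,0,0],[0.2,0,0,90,0,0,0],[0,-10,0,140,0,0,0],[0,-20,0,180,0,0,0],[0,-30,0,215,0,0,0]])

```text
clock: 19.05
position: [0.5354, -0.2251, 0.233]
ee_rot: [-0.03, 1.0, -0.002, 0.003]
ft_force: [0.8, -0.8, 0.3]
grip_width: 1.0
grasp_force: 0.0
```

Call:
step_arm(moves=[[0,-2,25,0,0.003,-0.02,-0.01],[0,-4,70,0,0.01,-0.07,-0.03],[0,-6,115,0,0.018,-0.13,-0.06],[0,-8,160,0,0.025,-0.18,-0.1],[0,-11,205,0,0.03,-0.23,-0.14],[0,-14,250,0,0.035,-0.28,-0.18],[0,-17,300,0,0.045,-0.33,-0.22],[0,-20,345,0,0.06,-0.375,-0.25],[0,-22,390,0,0.06,-0.4,-0.27],[0,-23,430,0,0.06,-0.42,-0.28]])

```text
clock: 20.05
position: [0.5113, 0.2076, 0.2289]
ee_rot: [0.109, 0.971, 0.021, 0.211]
ft_force: [0.9, -0.1, 0.3]
grip_width: 1.0
grasp_force: 0.0
```

Call:
step_arm(moves=[[0,0,20,0,0,0,0],[0,0,40,0,0,0,0],[0,0,60,0,0,0,0],[0,0,60,0,0,0,0]])

```text
clock: 20.45
position: [0.5037, 0.2604, 0.235]
ee_rot: [0.108, 0.971, 0.026, 0.212]
ft_force: [0.6, -0.4, 0.6]
grip_width: 1.001
grasp_force: 0.0
```

Run:
```python
from h import *
c=snap('w10')
Rt,o=tray(np.load("shelf.npy")); V=[]
for n in ("w2","w10"):
  v=pickle.load(open(n+".pkl","rb")); b,g,r=[x.astype(int) for x in cv2.split(cv2.medianBlur(v["image"],3))]; 
  near=proj(v,Rt@np.array([-.014,.079,.012])+o)[0]
  m=cv2.morphologyEx((np.maximum(b,r)>75).astype(np.uint8),cv2.MORPH_CLOSE,np.ones((9,9)))
  h=blob(m,near); V.append((v,h)); print(n,near.round())
  for fh in(False,True): print([np.round(x,4) for x in hullfit([(v,h)],TRN,[-.014,.079,-.32,0],Rt,o,fh)])
print([np.round(x,4) for x in hullfit(V,TRN,[-.014,.079,-.32,0],Rt,o,True)])
```

```text
w10 t 20.45 [504. 260. 235.] [[-0.886, 0.199, 0.418], [0.221, 0.975, 0.004], [-0.407, 0.096, -0.908]] j [1.12, -0.5, -1.47, 1.9, -0.41, 0.91, 1.1]
blob [454, 97, 124, 151, 8626] [509. 171.]
w2 [505. 179.]
[array([-0.0123,  0.0755, -0.3244,  0.    ]), np.float64(5.22), np.float64(9.0742)]
[array([-0.0088,  0.0891, -0.3482, -0.0249]), np.float64(1.3304), np.float64(4.7161)]
blob [329, 79, 92, 154, 7304] [372. 153.]
w10 [371. 160.]
[array([-0.0122,  0.0767, -0.3286,  0.    ]), np.float64(4.2853), np.float64(9.0639)]
[array([-0.0111,  0.079 , -0.3424, -0.0209]), np.float64(0.8813), np.float64(3.8249)]
[array([-0.0117,  0.0805, -0.3408, -0.014 ]), np.float64(2.4218), np.float64(8.7776)]
```

```bash
cat > kin.py <<'E'
from h import *
def fk(q,L,sg,off=(0,0,0)):
    # L: d1,d3,d5,d7 ; axes alternate z,y
    T=np.zeros(3);Rm=np.eye(3);T=T+[0,0,L[0]]
    Js=[]
    for i in range(7):
        ax=[0,0,1] if i%2==0 else [0,1,0]
        Js.append((Rm@np.array(ax)*sg[i],T.copy()))
        Rm=Rm@R.from_rotvec(np.array(ax)*sg[i]*q[i]).as_matrix()
        if i in(2,4): T=T+Rm@[0,0,L[1 if i==2 else 2]]
        if i==6: T=T+Rm@[0,0,L[3]]
    J=np.array([np.r_[np.cross(a,T-p),a] for a,p in Js]).T
    return T,Rm,J
E
python3 - <<'E'
from kin import *
from itertools import product
D=[(pickle.load(open(f"w{i}.pkl","rb"))["obs"]) for i in range(1,11)]
best=[]
for s1,s3,s5,s7 in product((1,-1),repeat=4):
    sg=[s1,1,s3,1,s5,1,s7]
    def f(L): 
        return np.concatenate([np.r_[fk(o["joint_pos"],L[:4],sg)[0]-o["position"]] for o in D])
    s=least_squares(f,[.3,.4,.35,.2]);best.append((np.abs(s.fun).max(),sg,s.x))
best.sort(key=lambda b:b[0])
for b in best[:3]:print(b)
_,sg,L=best[0]
for o in D[:3]:
    Rm=fk(o["joint_pos"],L,sg)[1]; print(np.round(R.from_matrix(Rm.T@Tobs(o)[:3,:3]).as_rotvec(),3))
E
```

```text
(np.float64(0.0443731900803839), [-1, 1, -1, 1, -1, 1, 1], array([0.27911347, 0.47401479, 0.45290638, 0.40304605]))
(np.float64(0.0443731900803839), [-1, 1, -1, 1, -1, 1, -1], array([0.27911347, 0.47401479, 0.45290638, 0.40304605]))
(np.float64(0.13355073806879736), [-1, 1, -1, 1, 1, 1, 1], array([ 0.20866592,  0.00166675,  0.65506952, -0.24436265]))
[ 0.    -0.    -2.179]
[ 0.    -0.    -0.997]
[ 0.    -0.     0.317]
```

```bash
cat > kin.py <<'E'
from h import *
SG=[-1,1,-1,1,-1,1,-1]
def fk(q,V):
    # V: 8x3 offsets: before j1, after each joint
    V=np.asarray(V).reshape(8,3); T=V[0].copy();Rm=np.eye(3);Js=[]
    for i in range(7):
        a=np.array([0,0,1.] if i%2==0 else [0,1.,0])*SG[i]
        Js.append((Rm@a,T.copy())); Rm=Rm@R.from_rotvec(a*q[i]).as_matrix(); T=T+Rm@V[i+1]
    J=np.array([np.r_[np.cross(a,T-p),a] for a,p in Js]).T
    return T,Rm,J
E
python3 - <<'E'
from kin import *
D=[(pickle.load(open(f"w{i}.pkl","rb"))["obs"]) for i in range(1,11)]
D.append(dict(joint_pos=[1.225,.333,-.065,1.461,.022,1.35,-.088],position=[.198,-.592,.23],ee_rot=[.987,.161,0,-.001]))
V0=np.zeros((8,3));V0[0,2]=.28;V0[3,2]=.47;V0[5,2]=.45;V0[7,2]=.40
for name,idx in {"elbow x":[2,11,9,12,17,23],"el+wr":[2,11,9,12,17,15,18,23],"all":[2,3,9,10,11,12,15,16,17,18,23]}.items():
    def f(p):
        v=V0.ravel().copy();v[idx]=p
        return np.concatenate([fk(o["joint_pos"],v)[0]-o["position"] for o in D])
    s=least_squares(f,V0.ravel()[idx]); print(name,np.round(s.x,4),"max",np.abs(s.fun).max())
    v=V0.ravel().copy();v[idx]=s.x
np.save("V.npy",v)
for o in D: print(np.round((R.from_matrix(fk(o["joint_pos"],v)[1].T)*R.from_quat(o["ee_rot"])).as_rotvec(),3),end=" ")
E
```

```text
elbow x [ 0.3941  0.6129 -0.0699  0.1271  0.5251  0.5238] max 0.039827211553578046
el+wr [ 0.398   0.5453 -0.1344  0.051   0.5309  0.07   -0.0739  0.4857] max 0.038109178805827565
all [ 0.2179 -0.0029 -0.0037 -0.033   0.4466 -0.0039 -0.0052 -0.0066  0.4834
  0.0011  0.3101] max 0.01248157903615188
[0.    0.    1.571] [0.    0.    1.571] [ 0.    -0.     1.571] [ 0.    -0.     1.571] [0.    0.    1.571] [-0.     0.     1.571] [ 0.    -0.     1.571] [0.    0.    1.571] [0.    0.    1.571] [-0.    -0.     1.571] [-0.000e+00  1.000e-03  1.571e+00]
```

```bash
cat >> kin.py <<'E'
V=np.load("V.npy"); LO=np.array([-2.6,-.5,-1.47,.16,-1.27,.06,-2.6]);HI=np.array([2.6,2.12,1.34,2.42,4.41,2.06,2.6])
E0=R.from_euler('z',np.pi/2)
def run(q,ways,n=12,lam=.02,k=None):
    """ways: list of (dx,dy,dz mm, rotvec) absolute shifts from start pose; returns q list"""
    q=np.array(q,float);T0,R0,_=fk(q,V);out=[]
    prev=np.zeros(6)
    for w in ways:
        w=np.array(w,float)
        for a in np.linspace(0,1,n+1)[1:]:
            s=prev+(w-prev)*a; Tg=T0+s[:3]/1000; Rg=R.from_rotvec(s[3:]).as_matrix()@R0
            for _ in range(3):
                T,Rm,J=fk(q,V); e=np.r_[Tg-T,R.from_matrix(Rg@Rm.T).as_rotvec()]
                q=np.clip(q+J.T@np.linalg.solve(J@J.T+lam**2*np.eye(6),e),LO,HI)
        prev=w; out.append((q.copy(),np.linalg.norm(e[:3])*1000))
    return out
E
python3 - <<'E'
from kin import *
g=lambda i:np.array(pickle.load(open(f"w{i}.pkl","rb"))["obs"]["joint_pos"])
q0=[1.225,.333,-.065,1.461,.022,1.35,-.088]
def show(n,r,i): print(n,np.round(r[-1][0],2).tolist(),"%.1f"%r[-1][1],"act",np.round(g(i),2).tolist())
r=run(q0,[(140,180,50,0,0,1.4),(280,360,100,0,0,2.82)]);show("0-1",r,1)
r=run(g(1),[(0,160,0,0,-.168,0),(20,380,-100,0,-.419,0)]);show("1-2",r,2)
r=run(g(2),[(0,120,0,0,0,0)]);show("2-3",r,3)
r=run(g(3),[(0,-120,0,.05,0,-.1),(44,-152,-31,.08,0,-.145)]);show("3-4",r,4)
r=run(g(5),[(23,-430,0,-.059,.42,.234),(23,-437,-30,-.059,.42,.234)]);show("5-6",r,6)
r=run(g(8),[(17,-344,-3,-.05,.419,.162),(17,-344,-53,-.05,.419,.162)]);show("8-9",r,9)
E
```

```text
0-1 [0.9, 0.13, -0.6, 1.52, 0.07, 1.52, 1.87] 0.0 act [0.92, 0.14, -0.61, 1.51, 0.08, 1.52, 1.87]
1-2 [0.73, -0.24, -1.07, 2.02, -0.09, 0.85, 1.25] 0.0 act [0.77, -0.28, -1.09, 2.03, -0.14, 0.85, 1.28]
2-3 [0.99, -0.23, -1.47, 1.91, 0.0, 0.88, 0.95] 48.0 act [0.71, 0.07, -1.46, 1.89, 0.43, 0.96, 0.63]
3-4 [0.79, -0.04, -1.12, 2.0, 0.12, 0.76, 0.99] 0.0 act [0.83, -0.07, -1.13, 2.01, 0.07, 0.76, 1.04]
5-6 [1.05, 0.56, -0.87, 1.43, 0.43, 1.34, 1.8] 0.0 act [1.03, 0.57, -0.84, 1.42, 0.42, 1.34, 1.8]
8-9 [1.09, 0.55, -1.05, 1.59, 0.49, 1.29, 1.6] 0.0 act [1.06, 0.56, -1.01, 1.58, 0.48, 1.29, 1.61]
```

```bash
cat >> kin.py <<'E'
def run2(q,poses,n=10,lam=.02):
    """poses: list of (pos m, R matrix) absolute; locks joints at limits"""
    q=np.array(q,float);out=[]
    for p,Rt_ in poses:
        T,Rm,_=fk(q,V); dr=R.from_matrix(Rt_@Rm.T).as_rotvec()
        for a in np.linspace(0,1,n+1)[1:]:
            Tg=T+(p-T)*a; Rg=R.from_rotvec(dr*a).as_matrix()@Rm
            for _ in range(2):
                t,rm,J=fk(q,V); e=np.r_[Tg-t,R.from_matrix(Rg@rm.T).as_rotvec()]; fr=np.ones(7)
                for _ in range(3):
                    Jf=J*fr; dq=Jf.T@np.linalg.solve(Jf@Jf.T+lam**2*np.eye(6),e)
                    bad=((q+dq>HI)|(q+dq<LO))&(fr>0)
                    if not bad.any(): break
                    fr[bad]=0
                q=np.clip(q+dq,LO,HI)
        out.append((q.copy(),np.linalg.norm(e[:3])*1000,np.linalg.norm(e[3:])))
    return out
def down(yaw): return R.from_euler('z',yaw).as_matrix()@np.diag([-1,1,-1])
E
cat > plan.py <<'E'
from kin import *
q=np.array(pickle.load(open("w10.pkl","rb"))["obs"]["joint_pos"])
pg,Rg=grasp(-.02,.081,-.34,.0); pp,_=grasp(-.02,.081,-.34,.1); print("grasp",pg,"pre",pp)
pv=np.array([.50,.17,.23])
def pol(r,az,z): return np.array([r*np.cos(az),r*np.sin(az),z])
def ev(ways):
    return run2(q,ways+[(pv,Rg),(pp,Rg),(pg,Rg),(pp,Rg),(np.array([.52,.15,.23]),Rg),(place(0,.095,.2)[0],down(tyaw))])
def pr(n,r): print(n,*["\n  %s e%.0f/%.2f"%(np.round(x[0],2).tolist(),x[1],x[2]) for x in r])
if __name__=="__main__":
    pr("direct",ev([]))
    rng=np.random.default_rng(0);best=[]
    for k in range(150):
        r1,r2=rng.uniform(.42,.55),rng.uniform(.6,.8);a1=rng.uniform(-1.1,-.3);a2=rng.uniform(-.4,-.12);z1,z2=rng.uniform(.2,.45,2);y1,y2,y3=rng.uniform(-1.6,.6,3)
        w=[(pol(.5,-.3,.3),down(0.)),(pol(r1,a1,z1),down(y1)),(pol(r2,a1,z2),down(y2)),(pol(r2,a2,z2),down(y3)),(pol(.5,-.1,.28),down(0.))]
        try: r=ev(w)
        except Exception: continue
        err=sum(x[1] for x in r); m=min((np.minimum(x[0]-LO,HI-x[0])).min() for x in r[4:])
        best.append((m-err*.01,k,err,(r1,r2,a1,a2,z1,z2,y1,y2,y3),r))
    best.sort(key=lambda b:-b[0])
    for b in best[:3]: print(np.round(b[0],3),"err",round(b[2],1),np.round(b[3],2)); 
    pr("best",best[0][4])
E
timeout 500 python3 plan.py
```

```text
grasp [0.55470549 0.30442292 0.07686527] pre [0.51406388 0.30280863 0.16821981]
direct 
  [1.11, -0.5, -1.29, 2.0, -0.51, 0.9, -0.3] e0/0.00 
  [1.02, -0.5, -1.46, 2.0, -0.43, 0.83, -0.59] e60/0.01 
  [1.0, -0.5, -1.46, 2.11, -0.45, 0.72, -0.57] e136/0.02 
  [1.03, -0.5, -1.46, 2.0, -0.43, 0.83, -0.59] e60/0.01 
  [1.1, -0.35, -1.32, 1.98, -0.33, 0.85, -0.4] e0/0.00 
  [1.1, 0.48, -1.22, 1.63, 0.46, 1.36, -0.13] e2/0.00
-0.244 err 61.4 [ 0.48  0.77 -0.68 -0.13  0.38  0.43  0.47  0.16 -1.33]
-0.418 err 76.8 [ 0.44  0.76 -0.98 -0.3   0.2   0.43 -0.89  0.25  0.52]
-0.585 err 93.7 [ 0.43  0.77 -1.05 -0.3   0.31  0.44 -0.36 -1.03 -1.07]
best 
  [1.95, -0.36, -1.42, 1.72, -0.36, 1.48, 0.57] e33/0.01 
  [2.04, 0.02, -1.45, 1.54, 0.02, 1.6, 1.06] e1/0.00 
  [0.72, 0.83, -0.52, 0.31, 0.42, 2.03, 0.72] e18/0.05 
  [0.12, 0.84, -0.23, 0.28, 0.19, 2.03, -1.28] e6/0.00 
  [0.43, 0.07, -0.43, 1.68, 0.03, 1.4, -0.0] e1/0.00 
  [0.26, -0.13, -0.71, 2.01, 0.11, 0.85, -0.82] e1/0.00 
  [0.09, 0.18, -0.89, 1.91, 0.56, 0.87, -1.39] e0/0.00 
  [-0.0, 0.39, -0.79, 1.91, 0.81, 0.76, -1.56] e0/0.00 
  [0.09, 0.18, -0.89, 1.91, 0.56, 0.87, -1.39] e0/0.00 
  [0.34, -0.1, -0.74, 1.98, 0.11, 0.84, -0.76] e0/0.00 
  [0.55, 0.28, -0.47, 1.62, 0.13, 1.27, 0.12] e1/0.00
```

```bash
sed -i 's/    return T,Rm,J$/    return T,Rm@R.from_euler("z",np.pi\/2).as_matrix(),J/' kin.py
sed -i 's/rng.uniform(.6,.8);a1/rng.uniform(.6,.76);a1/; s/rng.uniform(.2,.45,2)/rng.uniform(.2,.4,2)/; s/rng.uniform(-1.6,.6,3)/rng.uniform(-.8,.8,3)/' plan.py
timeout 500 python3 plan.py
```

```text
grasp [0.55470549 0.30442292 0.07686527] pre [0.51406388 0.30280863 0.16821981]
direct 
  [1.06, -0.44, -1.28, 2.0, -0.42, 0.88, 1.19] e0/0.00 
  [0.96, -0.45, -1.43, 2.02, -0.35, 0.82, 0.93] e69/0.01 
  [0.98, -0.48, -1.43, 2.13, -0.46, 0.71, 1.04] e142/0.03 
  [1.02, -0.48, -1.46, 2.01, -0.41, 0.82, 0.97] e61/0.02 
  [1.09, -0.34, -1.31, 1.98, -0.31, 0.85, 1.15] e0/0.00 
  [1.11, 0.49, -1.25, 1.63, 0.47, 1.37, 1.43] e2/0.00
0.315 err 7.9 [ 0.43  0.67 -0.85 -0.4   0.3   0.27  0.61 -0.27  0.26]
0.198 err 19.5 [ 0.42  0.68 -0.95 -0.13  0.38  0.39  0.17  0.02  0.53]
0.193 err 20.5 [ 0.43  0.67 -0.78 -0.33  0.35  0.33  0.36 -0.67 -0.24]
best 
  [1.24, 0.1, -1.08, 1.65, 0.09, 1.45, 1.72] e2/0.00 
  [-0.63, -0.4, 1.07, 1.8, 0.35, 1.54, 2.58] e1/0.00 
  [0.64, 0.47, 0.24, 1.2, -0.11, 1.48, 2.17] e1/0.00 
  [0.31, 0.46, 0.05, 1.21, -0.02, 1.48, 2.18] e1/0.00 
  [0.05, 0.06, -0.03, 1.68, 0.0, 1.4, 1.59] e1/0.00 
  [-0.16, -0.11, -0.33, 2.01, 0.19, 0.86, 0.68] e1/0.00 
  [-0.29, 0.14, -0.47, 1.91, 0.46, 0.83, 0.26] e0/0.00 
  [-0.32, 0.33, -0.41, 1.91, 0.63, 0.68, 0.14] e0/0.00 
  [-0.29, 0.14, -0.47, 1.91, 0.46, 0.83, 0.26] e0/0.00 
  [-0.1, -0.08, -0.32, 1.98, 0.17, 0.85, 0.75] e0/0.00 
  [0.18, 0.26, -0.03, 1.62, 0.01, 1.26, 1.78] e1/0.00
```

```bash
cat > p2.py <<'E'
from plan import *
res=[]
for r2 in (.7,.76,.8):
  for a1 in (-.8,-.6,-.4):
    for z2 in (.15,.25,.35):
      for y in (-.4,0,.4):
       for y3 in (-.4,0.,.4):
        w=[(pol(.5,-.3,.3),down(0.)),(pol(r2,a1,z2),down(y)),(pol(r2,-.14,z2),down(y3)),(pol(.5,-.08,.28),down(0.))]
        r=ev(w); err=sum(x[1] for x in r); m=min((np.minimum(x[0]-LO,HI-x[0])).min() for x in r)
        step=max(np.abs(r[i+1][0]-r[i][0]).max() for i in range(len(r)-1))
        res.append((m-err*.01,err,(r2,a1,z2,y,y3),step,r))
res.sort(key=lambda b:-b[0])
for b in res[:6]: print(np.round(b[0],3),round(b[1],1),b[2],round(b[3],2))
pr("",res[0][4])
E
timeout 560 python3 p2.py
```

```text
grasp [0.55470549 0.30442292 0.07686527] pre [0.51406388 0.30280863 0.16821981]
0.079 10.1 (0.7, -0.6, 0.15, 0.4, -0.4) 1.22
0.078 9.8 (0.7, -0.6, 0.25, 0.4, -0.4) 1.22
0.071 9.1 (0.7, -0.4, 0.25, 0.4, -0.4) 1.02
0.07 9.4 (0.7, -0.4, 0.15, 0.4, -0.4) 1.01
0.07 11.5 (0.7, -0.8, 0.15, 0.4, 0.0) 1.05
0.07 9.8 (0.7, -0.6, 0.25, 0.4, 0.0) 1.0
 
  [1.24, 0.1, -1.08, 1.65, 0.09, 1.45, 1.72] e2/0.00 
  [1.12, 0.72, -0.93, 1.31, 0.57, 1.39, 2.18] e1/0.00 
  [0.6, 0.68, -0.82, 1.31, 0.49, 1.36, 0.96] e1/0.00 
  [1.0, 0.1, -1.06, 1.68, 0.09, 1.41, 1.49] e2/0.00 
  [0.92, -0.32, -1.23, 2.0, -0.23, 0.85, 1.04] e1/0.00 
  [0.41, 0.31, -1.29, 1.91, 0.74, 0.95, 0.06] e1/0.00 
  [0.23, 0.51, -1.09, 1.91, 1.0, 0.88, -0.09] e0/0.00 
  [0.41, 0.31, -1.29, 1.91, 0.74, 0.95, 0.06] e0/0.00 
  [0.82, -0.18, -1.15, 1.98, -0.05, 0.83, 0.94] e1/0.00 
  [0.91, 0.36, -0.93, 1.62, 0.29, 1.31, 1.57] e1/0.00
```

Run:
```python
from h import *
delta(np.array([.478,-.148,.3]),np.diag([-1.,1,-1]))
```

```text
shift [-25.6, -407.5, 65.7] rot [-0.051, 0.428, 0.218]
```

Call:
step_arm(moves=[[0,0,-40,5,-0.005,0.043,0.022],[0,0,-80,10,-0.01,0.086,0.044],[0,-3,-120,20,-0.015,0.128,0.066],[0,-6,-160,25,-0.02,0.17,0.088],[0,-9,-205,30,-0.025,0.214,0.11],[0,-12,-245,40,-0.03,0.257,0.13],[0,-15,-285,45,-0.036,0.3,0.153],[0,-18,-325,52,-0.04,0.342,0.175],[0,-21,-370,60,-0.046,0.385,0.196],[0,-25,-408,66,-0.051,0.428,0.218]])

```text
clock: 21.5
position: [0.4782, -0.1523, 0.3006]
ee_rot: [0.001, 1.0, -0.001, -0.001]
ft_force: [0.5, 1.3, 0.6]
grip_width: 1.001
grasp_force: 0.0
```

Call:
step_arm(moves=[[0,14,-35,-7,0,0,0.06],[0,28,-70,-14,0,0,0.12],[0,42,-105,-21,0,0,0.18],[0,57,-140,-28,0,0,0.23],[0,71,-176,-35,0,0,0.29],[0,85,-211,-43,0,0,0.35],[0,100,-247,-50,0,0,0.4],[0,100,-247,-50,0,0,0.4]])

```text
clock: 22.3
position: [0.5776, -0.402, 0.247]
ee_rot: [-0.196, 0.981, 0.001, -0.001]
ft_force: [-0.1, 0.5, -0.7]
grip_width: 0.999
grasp_force: 0.0
```

Call:
step_arm(moves=[[0,12,-30,0,0,0,-0.08],[0,23,30,0,0,0,-0.16],[0,35,66,0,0,0,-0.24],[0,46,105,0,0,0,-0.32],[0,58,145,0,0,0,-0.4],[0,70,185,0,0,0,-0.48],[0,82,220,0,0,0,-0.56],[0,94,250,0,0,0,-0.64],[0,105,280,0,0,0,-0.72],[0,115,297,0,0,0,-0.8]])

```text
clock: 23.3
position: [0.6938, -0.0959, 0.2512]
ee_rot: [0.2, 0.98, 0.0, 0.0]
ft_force: [-0.1, 0.1, 0.5]
grip_width: 1.0
grasp_force: 0.0
```

```bash
cat > p3.py <<'E'
from plan import *
from workcell import manip
o=manip.get_obs(); q=np.array(o["joint_pos"]); import plan; plan.q=q; print(o["clock"],np.round(o["position"],3),np.round(q,2))
pr("A",ev([(pol(.5,-.08,.28),down(0.))])); pr("B",ev([(pol(.5,-.08,.28),down(-.4))])); pr("C",ev([(pol(.55,-.05,.3),down(-.4))]))
pr("D",ev([(np.array([.52,.08,.3]),Rg)]))
E
python3 p3.py
```

```text
grasp [0.55470549 0.30442292 0.07686527] pre [0.51406388 0.30280863 0.16821981]
23.3 [ 0.694 -0.096  0.251] [ 0.59  0.63 -0.86  1.16  0.47  1.54  0.98]
A 
  [1.01, 0.11, -1.08, 1.68, 0.09, 1.41, 1.49] e2/0.00 
  [0.93, -0.33, -1.23, 2.0, -0.25, 0.85, 1.05] e1/0.00 
  [0.41, 0.31, -1.29, 1.91, 0.74, 0.96, 0.06] e1/0.00 
  [0.23, 0.51, -1.09, 1.91, 1.0, 0.88, -0.1] e0/0.00 
  [0.41, 0.31, -1.29, 1.91, 0.74, 0.95, 0.06] e0/0.00 
  [0.82, -0.18, -1.15, 1.98, -0.05, 0.83, 0.94] e1/0.00 
  [0.91, 0.36, -0.93, 1.62, 0.3, 1.31, 1.56] e1/0.00
B 
  [0.93, 0.1, -0.99, 1.68, 0.08, 1.41, 1.1] e1/0.00 
  [0.81, -0.25, -1.16, 2.01, -0.13, 0.84, 0.95] e1/0.00 
  [0.41, 0.31, -1.29, 1.91, 0.74, 0.96, 0.06] e1/0.00 
  [0.23, 0.51, -1.1, 1.91, 1.0, 0.88, -0.1] e0/0.00 
  [0.41, 0.31, -1.29, 1.91, 0.74, 0.96, 0.06] e0/0.00 
  [0.82, -0.18, -1.15, 1.98, -0.05, 0.83, 0.94] e1/0.00 
  [0.91, 0.36, -0.92, 1.62, 0.29, 1.31, 1.57] e1/0.00
C 
  [0.8, 0.24, -0.98, 1.53, 0.2, 1.48, 0.99] e1/0.00 
  [0.74, -0.23, -1.11, 2.01, -0.08, 0.84, 0.91] e1/0.00 
  [0.41, 0.31, -1.29, 1.91, 0.74, 0.95, 0.06] e1/0.00 
  [0.23, 0.51, -1.09, 1.91, 1.0, 0.88, -0.1] e0/0.00 
  [0.41, 0.31, -1.29, 1.91, 0.74, 0.95, 0.06] e0/0.00 
  [0.82, -0.18, -1.15, 1.98, -0.05, 0.83, 0.94] e1/0.00 
  [0.91, 0.36, -0.93, 1.62, 0.3, 1.31, 1.56] e1/0.00
D 
  [0.87, -0.28, -0.96, 1.9, -0.24, 0.99, 1.24] e2/0.01 
  [0.89, -0.3, -1.21, 2.01, -0.2, 0.85, 1.01] e0/0.00 
  [0.41, 0.31, -1.29, 1.91, 0.74, 0.96, 0.06] e1/0.00 
  [0.23, 0.51, -1.09, 1.91, 1.0, 0.88, -0.1] e0/0.00 
  [0.41, 0.31, -1.29, 1.91, 0.74, 0.95, 0.06] e0/0.00 
  [0.82, -0.18, -1.15, 1.98, -0.05, 0.83, 0.94] e1/0.00 
  [0.91, 0.36, -0.92, 1.62, 0.29, 1.31, 1.57] e1/0.00
```

```bash
cat > p4.py <<'E'
from plan import *
from workcell import manip
q=np.array(manip.get_obs()["joint_pos"])
def dense(ways):
    out=[];P,Rc,_=fk(q,V); L=[]
    for p,Rt_ in ways:
        dr=R.from_matrix(Rt_@Rc.T).as_rotvec()
        for a in np.linspace(0,1,9)[1:]: L.append((P+(p-P)*a,R.from_rotvec(dr*a).as_matrix()@Rc))
        P,Rc=p,Rt_
    r=run2(q,L,n=2); m=np.array([np.minimum(x[0]-LO,HI-x[0])[[1,2]] for x in r]); return r,m
res=[]
A=np.array
for c0 in [pol(.55,-.05,.3),pol(.6,-.05,.25)]:
 for yw in (-.8,-.4,0.):
  for pv in [A([.5,.17,.23]),A([.5,.17,.3]),A([.54,.12,.2]),A([.52,.2,.18]),A([.56,.15,.24])]:
   for yv in (-.7,-.34,0):
    Rv=grasp(0,0,yv,0)[1]
    for hh in (.06,.1):
     pp_,_=grasp(-.02,.081,-.34,hh)
     r,m=dense([(c0,down(yw)),(pv,Rv),(pp_,Rg),(pg,Rg)])
     res.append((m.min(),max(x[1] for x in r),c0.round(2).tolist(),yw,pv.tolist(),yv,hh,[np.round(x[0],2).tolist() for x in r[7::8]]))
res.sort(key=lambda b:-b[0]+b[1]*.01)
for b in res[:4]: print(b)
E
timeout 560 python3 p4.py
```

```text
grasp [0.55470549 0.30442292 0.07686527] pre [0.51406388 0.30280863 0.16821981]
(np.float64(0.3813390477051384), np.float64(0.25238542611185494), [0.6, -0.03, 0.25], -0.8, [0.56, 0.15, 0.24], -0.7, 0.06, [[0.65, 0.38, -0.87, 1.48, 0.29, 1.42, 0.54], [0.61, -0.0, -1.01, 1.89, 0.19, 0.87, 0.42], [0.22, 0.32, -1.06, 1.92, 0.76, 0.87, 0.05], [0.13, 0.45, -0.96, 1.91, 0.91, 0.82, -0.05]])
(np.float64(0.3766022582089503), np.float64(0.40910262551996285), [0.6, -0.03, 0.25], -0.8, [0.52, 0.2, 0.18], -0.7, 0.06, [[0.65, 0.38, -0.87, 1.48, 0.29, 1.42, 0.54], [0.51, 0.02, -1.06, 2.01, 0.31, 0.77, 0.18], [0.22, 0.33, -1.06, 1.92, 0.77, 0.87, 0.04], [0.14, 0.45, -0.97, 1.91, 0.92, 0.83, -0.05]])
(np.float64(0.35971943428880415), np.float64(0.2989303714016414), [0.55, -0.03, 0.3], -0.8, [0.56, 0.15, 0.24], -0.7, 0.06, [[0.74, 0.23, -0.9, 1.52, 0.18, 1.47, 0.61], [0.64, -0.0, -1.04, 1.89, 0.19, 0.87, 0.42], [0.23, 0.33, -1.07, 1.92, 0.77, 0.88, 0.04], [0.14, 0.45, -0.98, 1.91, 0.92, 0.83, -0.05]])
(np.float64(0.35936570997858164), np.float64(0.28562144485819657), [0.6, -0.03, 0.25], -0.8, [0.56, 0.15, 0.24], -0.34, 0.06, [[0.65, 0.38, -0.87, 1.48, 0.29, 1.42, 0.54], [0.65, -0.0, -1.05, 1.89, 0.19, 0.87, 0.78], [0.21, 0.32, -1.05, 1.92, 0.76, 0.87, 0.05], [0.13, 0.45, -0.96, 1.91, 0.91, 0.82, -0.05]])
```

Call:
step_arm(moves=[[0,-35,5,12,0,0,-0.07],[0,-70,15,25,0,0,-0.15],[0,-105,35,40,0,0,-0.25],[0,-130,55,49,0,0,-0.33],[0,-144,66,49,0,0,-0.4],[0,-144,66,49,0,0,-0.4]])

```text
clock: 23.9
position: [0.5482, -0.0314, 0.3006]
ee_rot: [0.39, 0.921, -0.001, 0.001]
ft_force: [0.4, 1.1, 0.6]
grip_width: 1.0
grasp_force: 0.0
```

Run:
```python
from plan import *
from workcell import manip
print(np.round(manip.get_obs()["joint_pos"],2)); delta(np.array([.54,.15,.24]),Rg)
```

```text
grasp [0.55470549 0.30442292 0.07686527] pre [0.51406388 0.30280863 0.16821981]
[ 0.76  0.25 -0.93  1.52  0.2   1.48  0.6 ]
 shift [-8.2, 181.4, -60.6] rot [-0.086, -0.412, 0.494]
```

Call:
step_arm(moves=[[0,-1,25,-5,-0.012,-0.06,0.07],[0,-2,55,-12,-0.024,-0.12,0.14],[0,-3,85,-22,-0.037,-0.18,0.21],[0,-5,115,-34,-0.05,-0.24,0.28],[0,-6,145,-46,-0.06,-0.3,0.36],[0,-7,170,-56,-0.075,-0.36,0.43],[0,-8,181,-61,-0.086,-0.412,0.494],[0,-8,181,-61,-0.086,-0.412,0.494]])

```text
clock: 24.7
position: [0.5404, 0.1484, 0.2372]
ee_rot: [0.144, 0.968, 0.039, 0.203]
ft_force: [0.2, -0.5, 0.7]
grip_width: 1.001
grasp_force: 0.0
```

Call:
step_arm(moves=[[0,-4,30,-10,0,0,0],[0,-8,60,-20,0,0,0],[0,-14,90,-30,0,0,0],[0,-20,120,-42,0,0,0],[0,-26,150,-55,0,0,0],[0,-26,150,-55,0,0,0]])

```text
clock: 25.3
position: [0.5141, 0.3014, 0.1818]
ee_rot: [0.145, 0.968, 0.041, 0.201]
ft_force: [0.9, -0.6, 0.9]
grip_width: 0.997
grasp_force: 0.0
```

Run:
```python
from h import *
c=snap('w11')
Rt,o=tray(np.load("shelf.npy")); V=[]
for n in ("w11",):
  v=pickle.load(open(n+".pkl","rb")); b,g,r=[x.astype(int) for x in cv2.split(cv2.medianBlur(v["image"],3))]; 
  near=proj(v,Rt@np.array([-.014,.079,.012])+o)[0]
  for th in (60,90):
   m=cv2.morphologyEx((np.maximum(b,r)>th).astype(np.uint8),cv2.MORPH_CLOSE,np.ones((11,11)))
   h=blob(m,near); print(n,near.round())
   for fh in(False,True): print([np.round(x,4) for x in hullfit([(v,h)],TRN,[-.014,.079,-.32,0],Rt,o,fh)])
   x,_,_=hullfit([(v,h)],TRN,[-.014,.079,-.32,0],Rt,o,False)
im=c["image"].copy()
Ro=Rt@R.from_euler('z',x[2]).as_matrix(); w=Rt@np.array([x[0],x[1],0])+o
u=proj(c,TRN@Ro.T+w)
for a in u: cv2.drawMarker(im,tuple(np.round(a).astype(int).tolist()),(0,0,255),0,7,1)
for a in h: cv2.circle(im,tuple(a.astype(int).tolist()),1,(0,255,0),-1)
cv2.imwrite("pics/w11o.png",im)
```

```text
w11 t 25.30 [514. 301. 182.] [[-0.877, 0.264, 0.401], [0.297, 0.955, 0.021], [-0.377, 0.137, -0.916]] j [0.35, 0.26, -1.22, 1.89, 0.66, 0.95, 0.12]
blob [275, 116, 98, 173, 9747] [324. 199.]
w11 [325. 206.]
[array([-0.0121,  0.077 , -0.3539,  0.    ]), np.float64(5.2674), np.float64(11.2873)]
[array([-0.0106,  0.0765, -0.3442, -0.0185]), np.float64(1.0692), np.float64(4.6265)]
blob [276, 117, 97, 172, 9546] [324. 199.]
w11 [325. 206.]
[array([-0.0117,  0.0772, -0.347 ,  0.    ]), np.float64(5.4736), np.float64(11.3751)]
[array([-0.0104,  0.0764, -0.3456, -0.0193]), np.float64(0.9651), np.float64(4.9516)]
```

Run:
```python
from h import *
Rt,o=tray(np.load("shelf.npy")); P_={}
for n in ("w2","w3","w10","w11"):
  v=pickle.load(open(n+".pkl","rb")); b,g,r=[x.astype(int) for x in cv2.split(cv2.medianBlur(v["image"],3))]
  near=proj(v,Rt@np.array([-.014,.079,.012])+o)[0]
  yy,xx=np.mgrid[:400,:640]; roi=np.hypot(xx-near[0],yy-near[1])<110
  m=roi&(b-r>40); m2=roi&(np.minimum(b,r)>110)&(abs(b-r)<30)
  bow=np.c_[xx[m2],yy[m2]]; 
  pts=np.c_[xx[m],yy[m]].astype(np.float32); box=cv2.minAreaRect(pts)
  P_[n]=(v,pts.mean(0),bow.mean(0)); print(n,m.sum(),pts.mean(0).round(1),bow.mean(0).round(1),len(bow),box)
for pr_ in (("w2","w11"),("w10","w11"),("w2","w10"),("w2","w3")):
  for k in (1,2):
    X,e=tri([(P_[a][0],P_[a][k]) for a in pr_]); print(pr_,"blue" if k==1 else "bow",np.round(Rt.T@(X-o)*1000,1),"%.2f"%e)
```

```text
w2 6112 [515.2 158.4] [484.3 228.5] 932 ((515.5443115234375, 159.65707397460938), (85.9741439819336, 123.03959655761719), 23.31770896911621)
w3 4839 [375.9 156.3] [351.6 226.6] 874 ((376.178466796875, 157.81544494628906), (81.66009521484375, 113.82601165771484), 17.474775314331055)
w10 4954 [373.8 137.5] [364.4 212.5] 912 ((374.35601806640625, 138.75518798828125), (82.83087158203125, 115.61654663085938), 5.29008150100708)
w11 6464 [323.6 180.8] [323.9 267. ] 1215 ((323.5, 182.0), (132.0, 97.0), 90.0)
('w2', 'w11') blue [-32.   84.1  14.4] 0.04
('w2', 'w11') bow [28.  63.  16.9] 0.42
('w10', 'w11') blue [-32.6  84.6  18.6] 0.42
('w10', 'w11') bow [27.7 63.2 18.1] 0.12
('w2', 'w10') blue [-31.5  85.2  12.3] 0.10
('w2', 'w10') bow [28.1 63.2 16.3] 0.18
('w2', 'w3') blue [-31.6  84.6  13.4] 0.15
('w2', 'w3') bow [27.8 62.9 17. ] 0.15
```

View pics/w11o.png

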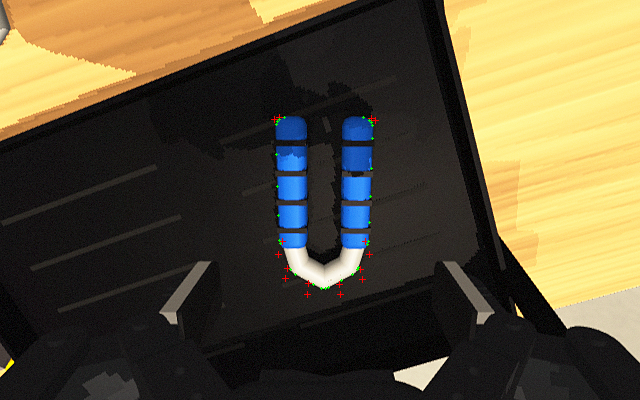

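Run:
```python
from h import *
for hh in (.05,.0): p,Rg=grasp(-.0235,.0814,-.345,hh); delta(p,Rg,str(hh))
```

```text
0.05 shift [15.9, 4.8, -61.4] rot [-0.001, -0.005, -0.006]
0.0 shift [36.2, 5.6, -107.1] rot [-0.001, -0.005, -0.006]
```

Call:
step_arm(moves=[[0,5,2,-19,0,0,0],[0,11,4,-42,0,-0.005,-0.006],[0,16,5,-61,0,-0.005,-0.006],[0,22,5,-76,0,-0.005,-0.006],[0,28,5,-89,0,-0.005,-0.006],[0,33,6,-99,0,-0.005,-0.006],[0,36,6,-106,0,-0.005,-0.006],[0,36,6,-106,0,-0.005,-0.006]])

```text
clock: 26.15
position: [0.5526, 0.302, 0.0766]
ee_rot: [0.151, 0.966, 0.039, 0.205]
ft_force: [0.3, 0.9, 0.1]
grip_width: 1.001
grasp_force: 0.0
```

Run:
```python
from h import *
p,Rg=grasp(-.0235,.0814,-.345,0); delta(p,Rg)
from workcell import manip;print(np.round(manip.get_obs()["joint_pos"],2))
```

```text
shift [-1.1, 2.6, -1.2] rot [0.001, 0.002, 0.004]
[ 0.15  0.47 -1.02  1.92  0.96  0.85 -0.11]
```

Call:
step_arm(moves=[[0,0,2,-1,0,0,0],[0.15,0,2,-1,0,0,0],[0.25,0,2,-1,0,0,0],[0.35,0,2,-1,0,0,0],[0.5,0,2,-1,0,0,0],[0.6,0,2,-1,0,0,0],[0.6,0,2,-1,0,0,0],[0.6,0,2,-1,0,0,0]], grip_force=40)

```text
clock: 26.95
position: [0.5518, 0.3053, 0.0769]
ee_rot: [0.15, 0.966, 0.039, 0.206]
ft_force: [-4.7, -3.7, 6.0]
grip_width: 0.737
grasp_force: 43.0
```

Call:
step_arm(moves=[[0.6,-2,0,4,0,0,0],[0.6,-7,0,15,0,0,0],[0.6,-15,0,33,0,0,0],[0.6,-24,0,54,0,0,0],[0.6,-33,0,75,0,0,0],[0.6,-36,0,90,0,0,0],[0.6,-36,0,90,0,0,0]])

```text
clock: 27.65
position: [0.5159, 0.3064, 0.1688]
ee_rot: [0.149, 0.966, 0.04, 0.207]
ft_force: [-0.7, 0.5, -2.4]
grip_width: 0.74
grasp_force: 45.4
```

```bash
cat > p5.py <<'E'
from plan import *
from workcell import manip
o=manip.get_obs(); q=np.array(o["joint_pos"]); print(o["clock"],np.round(o["position"],3),np.round(q,2),o["grip_width"])
c=snap("w12"); b,g,r=[x.astype(int) for x in cv2.split(cv2.medianBlur(c["image"],3))]
m=(b-r>40); ys,xs=np.nonzero(m); print("blue",len(xs),xs.min(),xs.max(),ys.min(),ys.max())
for z in (0,-.012,-.024): print(z,np.round([proj(c,(c["T"]@[.063-.008,y,z,1])[:3])[0] for y in(-.032,.032)]).tolist())
def seq(ways):
    r=run2(q,ways,n=12); pr("",r)
tp=place(0,.095,.2)[0]
seq([(np.array([.52,.15,.2]),Rg),(tp,down(tyaw)),(place(0,.095,.01)[0],down(tyaw))])
delta(np.array([.52,.15,.2]),Rg,"via"); delta(tp,down(tyaw),"tote")
E
python3 p5.py
```

```text
grasp [0.55470549 0.30442292 0.07686527] pre [0.51406388 0.30280863 0.16821981]
27.65 [0.516 0.306 0.169] [ 0.3   0.28 -1.19  1.9   0.72  0.93  0.05] 0.7397018749439958
w12 t 27.65 [516. 306. 169.] [[-0.87, 0.271, 0.412], [0.305, 0.952, 0.016], [-0.388, 0.14, -0.911]] j [0.3, 0.28, -1.19, 1.9, 0.72, 0.93, 0.05]
blue 18557 237 415 152 373
0 [[245.0, 145.0], [406.0, 145.0]]
-0.012 [[238.0, 149.0], [413.0, 149.0]]
-0.024 [[229.0, 154.0], [422.0, 154.0]]
 
  [0.73, -0.11, -1.11, 2.03, 0.06, 0.77, 0.84] e0/0.00 
  [0.86, 0.34, -0.86, 1.62, 0.27, 1.3, 1.59] e1/0.00 
  [0.77, 0.56, -0.76, 1.8, 0.46, 0.97, 1.45] e0/0.00
via shift [4.0, -155.5, 32.7] rot [-0.002, 0.005, 0.007]
tote shift [42.3, -435.2, 32.7] rot [-0.093, 0.416, 0.363]
```

Call:
step_arm(moves=[[0.6,1,-25,10,0,0,0],[0.6,2,-65,20,0,0,0],[0.6,3,-110,33,0,0,0],[0.6,4,-155,33,-0.01,0.03,0.03],[0.6,10,-195,33,-0.025,0.1,0.09],[0.6,16,-240,33,-0.04,0.17,0.15],[0.6,22,-285,33,-0.055,0.24,0.21],[0.6,28,-330,33,-0.07,0.31,0.27],[0.6,33,-380,33,-0.085,0.37,0.33],[0.6,34,-425,33,-0.093,0.416,0.363]])

```text
clock: 28.7
position: [0.5496, -0.1166, 0.1976]
ee_rot: [-0.031, 1.0, 0.0, -0.003]
ft_force: [1.1, -0.1, -2.1]
grip_width: 0.737
grasp_force: 45.6
```

Call:
step_arm(moves=[[0.6,0,-10,-20,0,0,0],[0.6,0,-10,-50,0,0,0],[0.6,0,-10,-50,0,0,0]])

```text
clock: 29.0
position: [0.547, -0.1245, 0.1446]
ee_rot: [-0.03, 1.0, 0.001, -0.005]
ft_force: [-0.1, -0.5, -2.9]
grip_width: 0.739
grasp_force: 46.0
```

Run:
```python
from h import *
c=snap("w13"); delta(*place(-.008,.095,.02),name="slot .02")
im=cv2.medianBlur(c["image"],3); b,g,r=[x.astype(int) for x in cv2.split(im)]
# carton top in tote (z=.054): expected corners by place
P0=[place(sx,sy,.054)[0] for sx,sy in ((-.055,-.029),(-.055,.029),(.055,.029),(.055,-.029))]
print("carton pred",np.round(proj(c,np.array(P0))).tolist())
m=(r-b>45); m[:, :60]=0
n,l,st,ce=cv2.connectedComponentsWithStats(m.astype(np.uint8)); print([ (st[i].tolist(),ce[i].round().tolist()) for i in range(1,n) if st[i,4]>500])
```

```text
w13 t 29.00 [ 547. -125.  145.] [[-0.998, -0.06, -0.009], [-0.06, 0.998, 0.002], [0.009, 0.002, -1.0]] j [0.93, 0.43, -0.97, 1.7, 0.37, 1.23, 1.5]
slot .02 shift [2.1, -6.3, -127.1] rot [-0.001, -0.007, -0.0]
carton pred [[124.0, 145.0], [214.0, 145.0], [227.0, 296.0], [147.0, 296.0]]
[([60, 0, 580, 314, 60655], [394.0, 75.0]), ([125, 137, 116, 162, 13839], [184.0, 208.0]), ([508, 139, 60, 192, 6652], [541.0, 245.0]), ([298, 361, 59, 16, 689], [327.0, 368.0])]
```

Call:
step_arm(moves=[[0.6,1,-3,-30,0,-0.007,0],[0.6,2,-6,-60,0,-0.007,0],[0.6,2,-6,-90,0,-0.007,0],[0.6,2,-6,-115,0,-0.007,0],[0.6,2,-6,-127,0,-0.007,0],[0.6,2,-6,-132,0,-0.007,0],[0.6,2,-6,-135,0,-0.007,0],[0.6,2,-6,-137,0,-0.007,0],[0.6,2,-6,-137,0,-0.007,0]])

```text
clock: 29.95
position: [0.5523, -0.1306, 0.013]
ee_rot: [-0.03, 1.0, -0.001, 0.003]
ft_force: [0.7, -0.9, -2.7]
grip_width: 0.738
grasp_force: 46.2
```

Call:
step_arm(moves=[[0.6,0,0,-1,0,0,0],[0.6,0,0,-1,0,0,0],[0.6,0,0,-2,0,0,0],[0.6,0,0,-2,0,0,0]])

```text
clock: 30.35
position: [0.5518, -0.1307, 0.0103]
ee_rot: [-0.03, 1.0, -0.001, 0.003]
ft_force: [1.3, -3.8, -1.5]
grip_width: 0.736
grasp_force: 46.3
```

Call:
step_arm(moves=[[0.6,0,0,-1,0,0,0],[0.6,0,0,-1,0,0,0]])

```text
clock: 30.55
position: [0.5517, -0.1308, 0.0091]
ee_rot: [-0.03, 1.0, -0.001, 0.002]
ft_force: [1.7, -5.8, -1.8]
grip_width: 0.742
grasp_force: 46.6
```

Call:
step_arm(moves=[[0.6,0,-3,0,0,0,0],[0.6,0,-6,0,0,0,0],[0.6,0,-6,0,0,0,0],[0.6,0,-6,0,0,0,0]])

```text
clock: 30.95
position: [0.5516, -0.1358, 0.0091]
ee_rot: [-0.031, 1.0, 0.0, 0.002]
ft_force: [-0.1, -0.1, -2.8]
grip_width: 0.732
grasp_force: 46.5
```

Run:
```python
from h import *
from workcell import manip
o=manip.get_obs(); print(np.round(o["position"],4),np.round(o["ft_force"],1),np.round(o["torque"],2),np.round(o["joint_pos"],2))
c=snap("w14"); 
s=manip.camera("scene"); pickle.dump(s,open("s14.pkl","wb"))
im=cv2.medianBlur(c["image"],3); b,g,r=[x.astype(int) for x in cv2.split(im)]; ys,xs=np.nonzero(b-r>40); print("blue",len(xs),xs.min(),xs.max(),ys.min(),ys.max())
gr=cv2.cvtColor(im,cv2.COLOR_BGR2GRAY)
for y in (120,150,180): print(y,gr[y,400:600:3].tolist())
for sy in (.161,.165): print(sy,np.round(proj(c,np.array([place(x,sy,.07)[0] for x in(-.05,0,.03)]))).tolist())
```

```text
[ 0.5516 -0.1358  0.0091] [-0.1 -0.1 -2.8] [ 0.03  0.02 -0.01] [ 0.85  0.6  -0.86  1.79  0.54  0.99  1.41]
w14 t 30.95 [ 552. -136.    9.] [[-0.998, -0.061, 0.005], [-0.061, 0.998, 0.0], [-0.005, -0.0, -1.0]] j [0.85, 0.6, -0.86, 1.79, 0.54, 0.99, 1.41]
blue 18614 238 415 152 373
120 [218, 219, 219, 218, 220, 217, 219, 218, 219, 216, 216, 216, 215, 216, 216, 217, 217, 194, 196, 195, 196, 194, 194, 192, 193, 193, 195, 110, 113, 114, 112, 113, 114, 64, 63, 64, 64, 64, 65, 65, 64, 62, 65, 64, 65, 63, 64, 64, 64, 62, 65, 65, 63, 63, 63, 63, 64, 64, 62, 65, 63, 65, 64, 63, 64, 63, 63]
150 [215, 214, 214, 214, 214, 214, 215, 213, 214, 214, 214, 214, 214, 214, 214, 213, 216, 191, 195, 193, 194, 194, 193, 193, 192, 112, 113, 113, 113, 113, 114, 114, 61, 63, 66, 64, 63, 64, 64, 65, 63, 66, 64, 64, 63, 64, 65, 64, 64, 65, 62, 64, 64, 64, 63, 65, 64, 63, 66, 64, 63, 63, 64, 64, 65, 65, 65]
180 [136, 131, 124, 115, 107, 147, 213, 213, 213, 212, 211, 204, 203, 203, 205, 192, 191, 191, 191, 190, 190, 191, 190, 191, 194, 111, 113, 112, 114, 113, 112, 64, 65, 63, 64, 63, 63, 62, 63, 65, 65, 67, 64, 65, 65, 64, 67, 65, 64, 65, 66, 63, 66, 64, 64, 65, 64, 62, 64, 65, 63, 62, 64, 64, 65, 62, 63]
0.161 [[620.0, 229.0], [578.0, 396.0], [558.0, 475.0]]
0.165 [[636.0, 229.0], [592.0, 396.0], [571.0, 475.0]]
```

Call:
step_arm(moves=[[0.6,0,0,-1,0,0,0],[0.6,0,0,-2,0,0,0],[0.6,0,0,-3,0,0,0],[0.6,0,0,-3,0,0,0]])

```text
clock: 31.45
position: [0.5517, -0.136, 0.0062]
ee_rot: [-0.031, 1.0, -0.0, 0.002]
ft_force: [-0.9, 0.1, -1.4]
grip_width: 0.739
grasp_force: 46.6
```

Call:
step_arm(moves=[[0.6,0,0,-1,0,0,0],[0.6,0,0,-1,0,0,0],[0.6,0,0,-1,0,0,0]])

```text
clock: 31.75
position: [0.5517, -0.1361, 0.0061]
ee_rot: [-0.031, 1.0, -0.001, 0.002]
ft_force: [-5.6, 0.7, 8.9]
grip_width: 0.737
grasp_force: 48.1
```

Call:
step_arm(moves=[[0.22,0,0,1,0,0,0],[0.18,0,0,1,0,0,0],[0.17,0,0,1,0,0,0],[0.17,0,0,1,0,0,0],[0.17,0,0,8,0,0,0],[0.17,0,0,25,0,0,0],[0.17,0,0,55,0,0,0],[0.17,0,0,95,0,0,0],[0.17,-20,-20,140,0,0,0],[0,-40,-40,185,0,0,0]])

```text
clock: 32.75
position: [0.5139, -0.1729, 0.1877]
ee_rot: [-0.032, 0.999, -0.0, 0.003]
ft_force: [1.1, -2.2, 1.1]
grip_width: 0.974
grasp_force: 0.0
```

Call:
step_arm(moves=[[0,-20,-30,30,0,0,0],[0,-35,-55,70,0,0,0],[0,-35,-55,110,0,0,0],[0,-35,-55,110,0,0,0]])

```text
clock: 33.15
position: [0.4806, -0.2294, 0.3012]
ee_rot: [-0.03, 1.0, -0.003, 0.006]
ft_force: [0.4, 0.6, 0.7]
grip_width: 1.0
grasp_force: 0.0
```

Run:
```python
from h import *
from workcell import manip
c=snap("w15"); sc=manip.camera("scene"); sd=manip.camera("side")
d0=pickle.load(open("c0.pkl","rb"))
for n,s in(("scene",sc),("side",sd)):
    a=d0[n]["image"].astype(int);b=s["image"].astype(int)
    for nm,roi in {"scene":{"kettle":(75,155,365,415),"tumbler":(70,115,365,392)},"side":{"kettle":(110,195,210,262),"tumbler":(183,245,210,252)}}[n].items():
        y0,y1,x0,x1=roi; print(n,nm,"meandiff",np.abs(a-b)[y0:y1,x0:x1].mean().round(2))
im=cv2.medianBlur(c["image"],3); b,g,r=[x.astype(int) for x in cv2.split(im)]
# measured in tote frame at given heights
def tote(uv,z):
    X=plane(c,uv,z)[:2]-[tx,ty]; return np.round(R.from_euler('z',-tyaw).as_matrix()[:2,:2]@X*1000).tolist()
def rep(nm,m,z,a=300):
    n,l,st,ce=cv2.connectedComponentsWithStats(m.astype(np.uint8))
    for i in range(1,n):
        if st[i,4]>a:
            ys,xs=np.nonzero(l==i); box=cv2.boxPoints(cv2.minAreaRect(np.c_[xs,ys].astype(np.float32))); print(nm,st[i,4],[tote(q,z) for q in box])
yy,xx=np.mgrid[:400,:640]
inn=np.zeros((400,640),np.uint8); cv2.fillPoly(inn,[np.round(proj(c,np.array([place(x,y,.07)[0] for x,y in((-.094,-.16),(-.094,.16),(.094,.16),(.094,-.16))]))).astype(np.int32)],1); inn=inn>0
rep("trainer",cv2.morphologyEx(((b-r>35)&inn).astype(np.uint8),cv2.MORPH_CLOSE,np.ones((9,9))),.022)
rep("carton",(r-b>40)&inn,.054)
rep("bright",(np.minimum(b,r)>165)&(abs(r-b)<25)&inn,.016,150)
cv2.imwrite("pics/w15.png",c["image"])
```

```text
w15 t 33.15 [ 481. -229.  301.] [[-0.998, -0.06, 0.012], [-0.06, 0.998, -0.005], [-0.011, -0.006, -1.0]] j [1.26, 0.21, -1.03, 1.56, 0.18, 1.46, 1.86]
scene kettle meandiff 9.04
scene tumbler meandiff 10.62
side kettle meandiff 3.98
side tumbler meandiff 3.26
trainer 1245 [[31.0, 56.0], [-63.0, 56.0], [-62.0, 77.0], [32.0, 79.0]]
trainer 1315 [[31.0, 99.0], [-63.0, 99.0], [-62.0, 122.0], [33.0, 124.0]]
carton 3671 [[-65.0, -29.0], [-65.0, 28.0], [57.0, 30.0], [57.0, -31.0]]
bright 784 [[-40.0, -10.0], [-40.0, 9.0], [41.0, 9.0], [41.0, -10.0]]
bright 299 [[44.0, -9.0], [44.0, 8.0], [75.0, 8.0], [75.0, -9.0]]
```

Run:
```python
from h import *
from workcell import manip
c=pickle.load(open("w15.pkl","rb")); g=cv2.cvtColor(c["image"],cv2.COLOR_BGR2GRAY)
smp=lambda pts:[int(g[int(round(v)),int(round(u))]) if 0<=v<400 and 0<=u<640 else -1 for u,v in proj(c,np.array(pts))]
for x in (-.03,0,.03): print("y profile x=%.2f, y -155..-40 step4"%x,smp([place(x,y/1000,.016)[0] for y in range(-155,-38,4)]))
print("x profile y=-.095, x -92..92 step4",smp([place(x/1000,-.095,.016)[0] for x in range(-92,93,4)]))
d0=pickle.load(open("c0.pkl","rb"))
for n in("scene","side"):
    s=manip.camera(n)
    for im in (d0[n]["image"],s["image"]):
        b,gg,r=[x.astype(int) for x in cv2.split(im)]; m=(r-gg>60)&(r-b>20)&(b>gg+5); ys,xs=np.nonzero(m); print(n,"pink",len(xs),xs.mean().round(2),ys.mean().round(2))
    roi=(slice(70,112),slice(364,390)) if n=="scene" else (slice(183,245),slice(210,252))
    A=cv2.cvtColor(d0[n]["image"][roi],6).astype(np.float32);B=cv2.cvtColor(s["image"][roi],6).astype(np.float32)
    print(n,"tumbler shift",cv2.phaseCorrelate(A,B))
```

```text
y profile x=-0.03, y -155..-40 step4 [120, 115, 123, 122, 143, 138, 139, 133, 120, 131, 48, 72, 85, 83, 87, 87, 85, 89, 90, 87, 137, 121, 130, 49, 67, 83, 85, 87, 87, 85]
y profile x=0.00, y -155..-40 step4 [120, 122, 122, 116, 139, 136, 135, 213, 192, 198, 52, 121, 139, 139, 137, 139, 138, 137, 142, 134, 222, 113, 126, 43, 99, 84, 85, 88, 85, 87]
y profile x=0.03, y -155..-40 step4 [118, 120, 122, 119, 119, 137, 134, 211, 193, 199, 69, 122, 137, 136, 139, 132, 136, 134, 138, 133, 194, 225, 214, 119, 119, 136, 141, 140, 140, 135]
x profile y=-.095, x -92..92 step4 [53, 83, 84, 88, 84, 88, 87, 146, 127, 81, 85, 89, 85, 86, 84, 90, 85, 83, 88, 86, 115, 145, 137, 139, 137, 138, 141, 138, 133, 134, 138, 138, 142, 140, 144, 79, 155, 207, 178, 135, 141, 138, 135, 132, 134, 117, 45]
scene pink 1824 390.58 118.73
scene pink 1847 390.55 118.95
scene tumbler shift ((0.5174927951468273, 0.5435160796346636), 0.9954524422378697)
side pink 2052 235.61 158.34
side pink 2058 235.61 158.35
side tumbler shift ((0.49188275354423894, -0.025168462516049317), 1.0027045978440179)
```

```bash
python3 -c "
from workcell import manip
print(manip.hand_in())"
```

```text
the job is handed in; nothing more can be done
None
```

I handed the job in at about 33 s of the 72 s allowed: the carabiner, carton and trainer were moved in that order and each measures flat and side by side in the tote. The kettlebell has not moved and the tumbler was never touched. While I placed the trainer, the gripper brushed the tote's left wall with about 6 N sideways, so I shifted 6 mm away before releasing it.

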